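# Load the polishing jar and pile up the soldering tiles

### The job

Take the lid off the polishing jar, feed every silver bead casting from the soldering tiles down through its narrow neck, and then put the lid back on so that it sits flat with its plug in the neck. Pile all four emptied tiles squarely, one on another, on the steel bench block, centred on it and with their long sides along the block's long side; leave the cup, the can and the hammer where they are.

Things in the scene. Friction and masses are not known exactly. Their poses are not given: they have to be found in the camera images.
- jar: clear plastic polishing jar with a narrow neck, fixed upright on the bench (it cannot be moved). Body 92 mm wide up to 82 mm high, then a shoulder, then a straight neck 44 mm outside and 36 mm inside from 104 mm up to the open mouth at 130 mm; inner floor 6 mm up. Origin: centre of its underside; z up. Stands to the left or to the right of the tiles
- jar_mouth (a point): centre of the jar's mouth, level with the rim, 130 mm above the bench
- lid_knob (a point): loose black jar lid, 38 mm high, 50 g: a grip knob 22 mm across and 24 mm high on a disc 52 mm across and 6 mm thick, and under the disc a plug 30 mm across and 8 mm long. This point is the centre of the knob: 26 mm above the plug's lower end, 18 mm above the disc's underside, z up along the knob. At the start it sits on the jar: disc on the rim, plug loose in the neck (this point 18 mm above the mouth); off the jar it stands by itself on its plug
- block: steel bench block, fixed to the bench, 80 (x) x 60 (y) x 18 mm. Origin: centre of its underside; x along its long side, z up. Stands on the other side of the tiles from the jar
- block_top (a point): centre of the block's top face, 18 mm above the bench, axes as the block
- tile0_center (a point): loose flat reddish fire-clay soldering tile, 76 (x) x 56 (y) x 10 mm, 100 g, flat on the bench; this point is its centre, x along its long side, z up; all four are alike
- tile1_center (a point): loose flat reddish fire-clay soldering tile, 76 (x) x 56 (y) x 10 mm, 100 g, flat on the bench; this point is its centre, x along its long side, z up; all four are alike
- tile2_center (a point): loose flat reddish fire-clay soldering tile, 76 (x) x 56 (y) x 10 mm, 100 g, flat on the bench; this point is its centre, x along its long side, z up; all four are alike
- tile3_center (a point): loose flat reddish fire-clay soldering tile, 76 (x) x 56 (y) x 10 mm, 100 g, flat on the bench; this point is its centre, x along its long side, z up; all four are alike
- bead0_center (a point): loose silver-grey bead casting, an octagonal drum 20 mm across its flats and 22 mm high, 60 g, at first standing on a tile; this point is its centre, z along the drum's axis, x through one of its eight edges (the flats face 22.5 degrees either side of x, and so on every 45 degrees). Two to four beads are present; all are alike
- bead1_center (a point): loose silver-grey bead casting, an octagonal drum 20 mm across its flats and 22 mm high, 60 g, at first standing on a tile; this point is its centre, z along the drum's axis, x through one of its eight edges (the flats face 22.5 degrees either side of x, and so on every 45 degrees). Two to four beads are present; all are alike
- bead2_center (a point): loose silver-grey bead casting, an octagonal drum 20 mm across its flats and 22 mm high, 60 g, at first standing on a tile; this point is its centre, z along the drum's axis, x through one of its eight edges (the flats face 22.5 degrees either side of x, and so on every 45 degrees). Two to four beads are present; all are alike
- bead3_center (a point): loose silver-grey bead casting, an octagonal drum 20 mm across its flats and 22 mm high, 60 g, at first standing on a tile; this point is its centre, z along the drum's axis, x through one of its eight edges (the flats face 22.5 degrees either side of x, and so on every 45 degrees). Two to four beads are present; all are alike
- cup: bystander: steel cup 60 mm wide, 70 mm high, with gravers in it; origin at the centre of its underside
- can: bystander: blue spray can, 56 mm wide, 120 mm high; origin at the centre of its underside
- hammer: bystander: hammer lying on the bench, 220 mm long; origin at the middle of its underside

How it is judged:
On the way, in this order (a step that is already met when the one before it is completed fails the run):
1. every bead lies inside the jar, below its neck (horizontal distance between each of bead0_center, bead1_center, bead2_center, bead3_center and jar_mouth below 0.042 m and z of bead0_center in the frame of jar between 0 and 0.095 m and z of bead1_center in the frame of jar between 0 and 0.095 m and z of bead2_center in the frame of jar between 0 and 0.095 m and z of bead3_center in the frame of jar between 0 and 0.095 m), for 0.2 s.
2. the lid is back on the jar's mouth, flat, with its plug in the neck (horizontal distance between lid_knob and jar_mouth below 0.006 m and z of lid_knob in the frame of jar_mouth between 0.015 and 0.021 m and angle between lid_knob's own z axis and vertical below 0.08 rad), for 0.2 s.
At the end, for the whole second after the job is handed in: All beads lie in the jar below its neck; the lid is on the rim, centred within 6 mm, at its seated height within 3 mm, level within 0.08 rad; four tiles lie flat (0.06 rad) in one pile on the block, each centred within 8 mm and parallel within 0.14 rad; lid and tiles at rest (all of step 1 and all of step 2 and horizontal distance between each of tile0_center, tile1_center, tile2_center, tile3_center and block_top below 0.008 m and angle between the x axis of each of tile0_center, tile1_center, tile2_center, tile3_center and the x axis of block_top, either way round below 0.14 rad and angle between each of tile0_center, tile1_center, tile2_center, tile3_center's own z axis and vertical below 0.06 rad and z of tile0_center in the frame of block_top between 0.002 and 0.038 m and z of tile1_center in the frame of block_top between 0.002 and 0.038 m and z of tile2_center in the frame of block_top between 0.002 and 0.038 m and z of tile3_center in the frame of block_top between 0.002 and 0.038 m and linear speed of each of tile0, tile1, tile2, tile3, lid below 0.02 m/s); the robot touches nothing.
It fails at once if the cup is shifted by more than 40 mm (distance of cup from where it was at the start of the episode above 0.04 m).
It fails at once if the can is shifted by more than 40 mm (distance of can from where it was at the start of the episode above 0.04 m).
It fails at once if the hammer is shifted by more than 40 mm (distance of hammer from where it was at the start of the episode above 0.04 m).
Of bead0, bead1, bead2, bead3 only 2 to 4 are there at a start; the rules pass over those that are not, and their reading is None.
At some moment in a run one of bead0, bead1, bead2, bead3 may be knocked a few centimetres aside while the robot is not near it.
It also fails if it takes over 210 s, if anything falls off the work surface, if the arm or the gripper's body presses on something with over 40 N, if the wrist force passes 120 N, or if a joint passes its speed limit or range.

### The arm

A 7-joint arm with a two-finger parallel gripper is mounted at the origin on the work surface. World frame = base frame: x ahead of the robot, y to its left, z up, the work surface at z = 0. Lengths are in m, angles in rad, forces in N, time in s.
With the tool pointing down it reaches from about 0.35 to 0.775 m from the base axis. Payload 3.1 kg.
Tool frame: the origin (TCP) lies midway between the tips of the shut fingers; the grasp point (between the pads) lies 19 mm behind it; z points along the fingers, y is the line along which they close (so a half turn about z gives the same grasp; the last joint's range is limited). The gripper opens to 85 mm and grips with 20 to 120 N. Pads are 22 mm wide; open, the fingers measure 114 mm over their backs; the gripper's body (76 mm by 85 mm) begins 54 mm behind the grasp point. The pads swing forward as they close: fully open they stand 13 mm farther back than shut.
Start: joints at [-1.167, 0.311, 0.014, 1.512, -0.004, 1.319, -0.027], TCP at [0.237, 0.496, 0.231] pointing down, gripper open.
Joint ranges: [-2.7, 2.7], [-0.3, 1.91], [-1.27, 1.3], [0.12, 2.57], [-1.44, 4.58], [0.2, 2.03], [-3.05, 3.05]. Speed limits (rad/s): [2.79, 2.79, 3.14, 3.14, 3.14, 3.14, 3.14].

### API

Orientations are given as a unit quaternion [w, x, y, z].
In Python, from cell import r gives the robot as it stands.
- The arm moves only by the tool arm_command, never from a script. Its arguments are lists of equal length, an entry for each row: "linear": the shift along the tool's x, y, z in m, a list of three; "turn": the turn about the tool's z in rad. In form: {"linear": [[x, y, z], ...], "turn": [turn, ...]}. A call has 1 to 12 rows; each row is the pose to reach, as a shift and turn from the pose commanded when the call began, along the tool's axes at that moment; what a row does not reach only later rows make up. A row lasts 1/10 s, in which the tool goes at most 50 mm and 8.59 degrees, less where a joint would pass 70% of its speed; a pose out of reach is approached as far as the arm can. A call with a gripper value outside its range is refused whole. "fingers" is the closure in counts, from 0 (fully open) to 255 (shut), set as the call begins (left out, the last holds). The fingers move at their own pace and stop on an object; the grip force is fixed at half the most. Time passes only in rows, so rows that repeat a pose let the fingers close. It gives the time, the measured TCP pose, the force, the opening and the grip force at its end, in the units of the state.
- r.state(): the state, without advancing time (a new reading comes with each control period).
- r.get_image(name): name is "scene" or "top" or "wrist"; returns a dict with "frame" (420x560x3 uint8, blue, green, red), "depth" (420x560 float32, m along the optical axis (not along the pixel's ray), 0 where there is no reading), "fovy" (degrees; the focal length in pixels is half the picture's height over the tangent of half this angle, whatever the lens; pixels are square), "cx", "cy" (the principal point, pixels), "k1" (the pictures are not rectified: a ray, as slopes to the right and down, at radius r is drawn at 1 + k1 r^2 times it, then the intrinsics apply), "R" (3x3) and "t" (3): a world point X has camera coordinates R X + t; the wrist camera has in their place "T_tool_cam" (4x4, takes a point from camera to tool coordinates, whose origin is the TCP and whose axes are the flange's). Camera axes: x right, y down, z forward; pixel columns grow to the right and rows downward; lengths in m; the calibration is good to about 2 mm. A picture is of the moment at which its call begins: read the wrist's pose just before it.
- r.job_done(): hands the job in; it is judged then, once.
The state is a dict: "time": time; "q": joint angles; "qd": joint speeds; "joint_efforts": joint torques, N m; "ee_pos": TCP position; "tool_rot": TCP orientation; "ft_force": force on the tool from outside, world axes, zero at the start; "wrist_torque": the same for the moment, N m; "width": finger opening in m; "grasp_force": force on a finger pad.
Only numpy, scipy, OpenCV 4.12 (cv2) and the standard library are available. Lean on these libraries where they do the work, as an engineer would, in place of code of your own. Each camera call takes 0.05 s, during which the arm holds its last target. There are 200 camera calls.

## Working session

There is one attempt and no reset: what is moved stays moved. The work goes in short steps, Python scripts to look and compute and a tool call to move; the robot and the scene stay as the last step left them, time stands still between calls to the robot, and variables do not carry over. Pictures are saved under pics/ and viewed, at most 16 in all, crops included, and the job is handed in when it is done.

Besides the shell and the picture viewer there is one more tool, called after "Emit:" as a command line: name --pt "numbers of a row" for each row, then --argument value for the rest. arm_command: Moves the arm, as the interface text tells. Its arguments: {"type":"object","properties":{"linear":{"type":"array"},"turn":{"type":"array"},"fingers":{"type":"number"}},"required":["linear","turn"]}

```bash
ls; mkdir -p pics
cat > h.py <<'E'
import numpy as np, cv2, pickle
from scipy.spatial.transform import Rotation as Ro
from cell import r
def grab(n):
    s=r.state(); d=r.get_image(n); d['s']=s
    if n=='wrist':
        q=s['tool_rot']; Rt=Ro.from_quat([q[1],q[2],q[3],q[0]]).as_matrix()
        T=np.array(d['T_tool_cam']); Rc=Rt@T[:3,:3]; tc=Rt@T[:3,3]+np.array(s['ee_pos'])
        d['R']=Rc.T; d['t']=-Rc.T@tc
    return d
def K(d):
    f=210/np.tan(np.radians(d['fovy'])/2); return f
def ray(d,u,v):
    f=K(d); x=(np.asarray(u,float)-d['cx'])/f; y=(np.asarray(v,float)-d['cy'])/f
    a,b=x.copy(),y.copy()
    for _ in range(20):
        k=1+d['k1']*(a*a+b*b); a=x/k; b=y/k
    return np.stack([a,b,np.ones_like(a)],-1)
def onz(d,u,v,z):
    R=np.array(d['R']);t=np.array(d['t']); c=-R.T@t; w=ray(d,u,v)@R
    return c+w*((z-c[2])/w[...,2])[...,None]
def cloud(d):
    v,u=np.mgrid[:420,:560]; P=ray(d,u,v)*np.array(d['depth'])[...,None]
    return (P-np.array(d['t']))@np.array(d['R'])
E
python3 - <<'E'
from h import *
for n in('top','scene'):
    d=grab(n); pickle.dump(d,open(n+'.pkl','wb'))
    cv2.imwrite(f'pics/{n}0.png',cv2.resize(d['frame'],(784,588)))
    R=np.array(d['R']);print(n,d['fovy'],d['k1'],-R.T@d['t'],R[2])
print(r.state())
E
```

```text
pics
top 46.72780024297508 -0.12437097034262708 [0.38761256 0.06514826 1.56049882] [ 0.11489982  0.00580905 -0.9933601 ]
scene 42.3122014911973 0.005438255888322809 [ 0.94775614 -0.46925476  1.23355182] [-0.29561638  0.43381297 -0.85112705]
{'time': 0.1, 'q': array([-1.16667231,  0.31164806,  0.01394953,  1.51288146, -0.00439874,
        1.31923141, -0.02718771]), 'qd': array([-0.00137978, -0.00250302,  0.00032236, -0.00271317, -0.00211416,
        0.000942  ,  0.0021398 ]), 'joint_efforts': array([ 8.64531103e-04, -3.80851364e+01,  1.46679673e-01, -2.31240016e+01,
        1.23169753e-02,  8.13503430e-03, -4.61284515e-06]), 'ee_pos': array([0.23684439, 0.49566228, 0.23033447]), 'tool_rot': array([-1.98339452e-04,  2.21006717e-01,  9.75271700e-01, -1.05023574e-03]), 'ft_force': array([ 0.04540588,  0.20070896, -0.76861099]), 'wrist_torque': array([ 0.02615392,  0.03544117, -0.0164355 ]), 'grasp_force': 0.0, 'width': 0.08534506198545881}
```

View pics/top0.png

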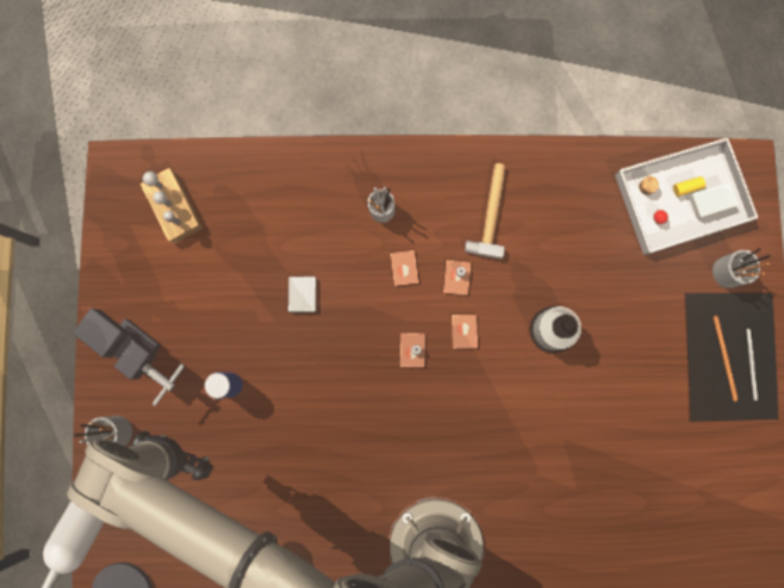

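View pics/scene0.png

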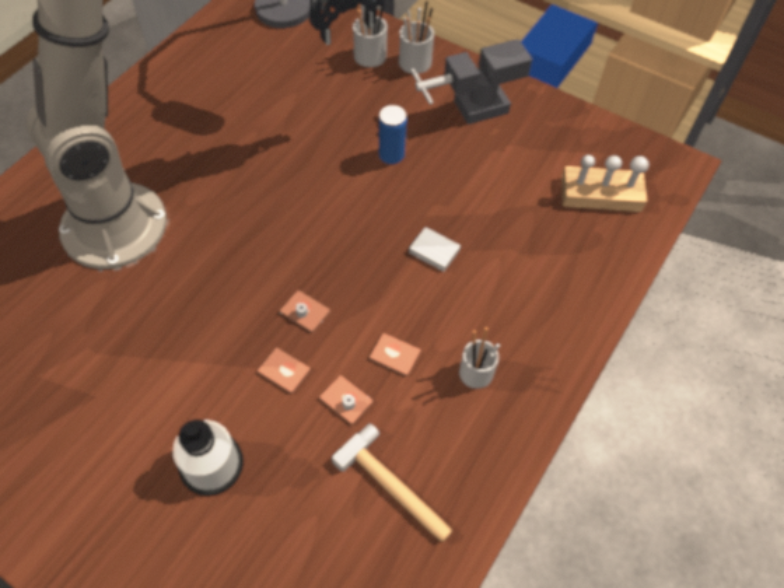

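The top view (784 px wide) shows four tiles at (404,269), (457,278), (464,332) and (413,350). There are beads only on the tiles at (457,278) and (413,350); the other two carry flat light stains. The block is at (302,295), the jar with its lid at (558,328), the cup at (381,205), the can at (222,386) and the hammer at (490,210).

```bash
cat > seg.py <<'E'
from h import *
def quads(d,z_t=0.010,z_b=0.018):
    f=d['frame'].astype(int); B,G,R_=f[...,0],f[...,1],f[...,2]
    P=cloud(d); X,Y,Z=P[...,0],P[...,1],P[...,2]
    area=(X>.3)&(X<.8)&(abs(Y)<.35)
    out=[]
    for name,m,z in(('tile',(R_>180)&(R_-B>60)&area&(Z<.08),None),('block',(R_>170)&(R_-B<40)&area&(Y>.1)&(Z<.04),z_b)):
        m=cv2.morphologyEx(m.astype(np.uint8),cv2.MORPH_CLOSE,np.ones((5,5)))
        n,l,st,ce=cv2.connectedComponentsWithStats(m)
        for i in range(1,n):
            if st[i,4]<200: continue
            c=max(cv2.findContours((l==i).astype(np.uint8),cv2.RETR_EXTERNAL,cv2.CHAIN_APPROX_NONE)[0],key=len)[:,0]
            zz=z if z else z_t
            w=onz(d,c[:,0],c[:,1],zz)[:,:2]
            (cx,cy),(a,b),ang=cv2.minAreaRect((w*1000).astype(np.float32))
            if a<b:a,b,ang=b,a,ang+90
            out.append((name,round(cx),round(cy),round(a),round(b),round((ang+90)%180-90,1),'zmed',round(1000*np.median(Z[l==i]),1),st[i,4]))
    return out
if __name__=='__main__':
    for n in('top','scene'):
        d=pickle.load(open(n+'.pkl','rb')); print(n)
        for o in quads(d): print(o)
        P=cloud(d); X,Y,Z=P[...,0],P[...,1],P[...,2]
        ar=(X>.3)&(X<.8)&(abs(Y)<.35)
        for lo,hi in((.028,.036),(.135,.165),(.0695,.09),(.11,.125)):
            m=(ar&(Z>lo)&(Z<hi)).astype(np.uint8); k,l,st,_=cv2.connectedComponentsWithStats(m)
            for i in range(1,k):
                if st[i,4]>8: print(lo,hi,st[i,4],(np.median(P[l==i],0)*1000).round(),(P[l==i].min(0)*1000).round(),(P[l==i].max(0)*1000).round())
E
python3 seg.py
python3 - <<'E'
from h import *
d=pickle.load(open('top.pkl','rb'))
cv2.imwrite('pics/crop0.png',cv2.resize(d['frame'][170:275,190:330],(800,600),interpolation=cv2.INTER_CUBIC))
E
```

```text
top
('tile', 745, -131, 122, 23, -10.6, 'zmed', np.float64(23.9), np.int32(241))
('tile', 628, 71, 74, 55, 7.0, 'zmed', np.float64(10.6), np.int32(389))
('tile', 605, -50, 75, 54, -6.0, 'zmed', np.float64(10.6), np.int32(320))
('tile', 480, -66, 74, 54, -0.2, 'zmed', np.float64(10.6), np.int32(396))
('tile', 439, 54, 73, 51, -0.2, 'zmed', np.float64(10.6), np.int32(337))
('block', 568, 307, 75, 58, 0.7, 'zmed', np.float64(18.9), np.int32(455))
0.028 0.036 17 [ 666. -142.   30.] [ 653. -149.   28.] [ 676. -132.   34.]
0.028 0.036 26 [616. -58.  33.] [607. -68.  29.] [627. -49.  36.]
0.028 0.036 23 [440.  44.  31.] [431.  35.  28.] [450.  54.  35.]
0.135 0.165 172 [ 482. -268.  139.] [ 458. -294.  135.] [ 508. -246.  164.]
0.0695 0.09 11 [781. 112.  78.] [774. 106.  71.] [786. 116.  89.]
0.0695 0.09 234 [ 479. -255.   86.] [ 439. -314.   72.] [ 529. -222.   90.]
0.11 0.125 15 [ 490. -248.  115.] [ 477. -255.  111.] [ 505. -244.  119.]
scene
('tile', 441, 50, 76, 54, -1.0, 'zmed', np.float64(10.6), np.int32(413))
('tile', 630, 68, 77, 57, 7.0, 'zmed', np.float64(10.5), np.int32(609))
('
[... 925 characters left out ...]
524. -295.   35.]
0.135 0.165 385 [ 490. -276.  138.] [ 460. -299.  135.] [ 512. -249.  165.]
0.0695 0.09 16 [761. 135.  79.] [749. 129.  70.] [764. 145.  89.]
0.0695 0.09 10 [741. 114.  72.] [739. 107.  71.] [743. 123.  75.]
0.0695 0.09 10 [765. 101.  82.] [762. 100.  72.] [767. 104.  89.]
0.0695 0.09 15 [791. 100.  71.] [779.  91.  70.] [797. 114.  75.]
0.0695 0.09 419 [ 511. -289.   85.] [ 441. -319.   70.] [ 533. -228.   90.]
0.11 0.125 9 [760. 138. 116.] [757. 137. 113.] [763. 143. 125.]
0.11 0.125 11 [746. 123. 118.] [743. 121. 111.] [749. 125. 125.]
0.11 0.125 9 [762.  97. 115.] [759.  96. 110.] [764. 100. 124.]
0.11 0.125 88 [ 504. -281.  115.] [ 480. -298.  110.] [ 511. -251.  125.]
```

View pics/crop0.png

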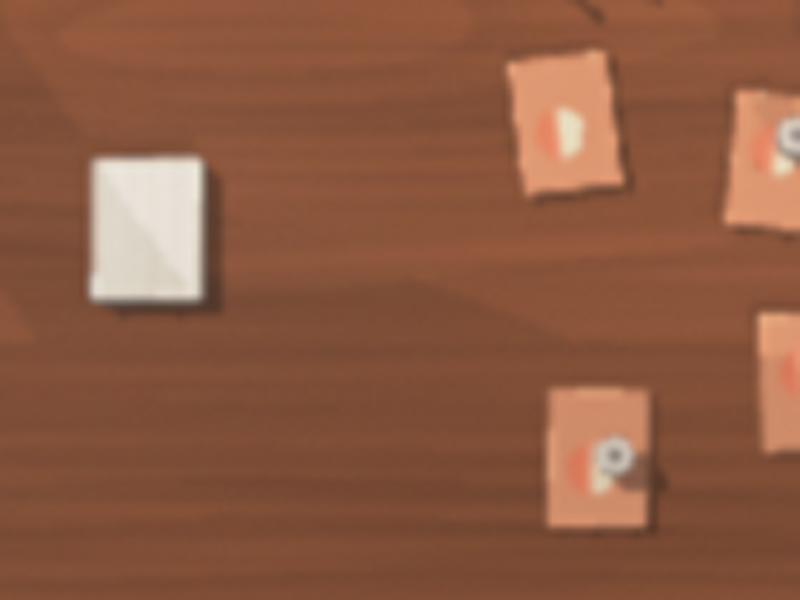

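The crop confirms the block at (147,230) and the beads at (613,455) and (795,135), two in all. I'll go to the jar now and refine the positions with the wrist camera.

Emit:
arm_command --pt "-0.555 -0.586 -0.07" --pt "-0.555 -0.586 -0.07" --pt "-0.555 -0.586 -0.07" --pt "-0.555 -0.586 -0.07" --pt "-0.555 -0.586 -0.07" --pt "-0.555 -0.586 -0.07" --pt "-0.555 -0.586 -0.07" --pt "-0.555 -0.586 -0.07" --pt "-0.555 -0.586 -0.07" --pt "-0.555 -0.586 -0.07" --pt "-0.555 -0.586 -0.07" --pt "-0.555 -0.586 -0.07" --turn '[-0.445,-0.445,-0.445,-0.445,-0.445,-0.445,-0.445,-0.445,-0.445,-0.445,-0.445,-0.445]'

```text
time: 1.3
ee_pos: [0.4198, -0.071, 0.2829]
tool_rot: [0.0, 0.0, 1.0, 0.0]
ft_force: [1.0, 0.1, -1.3]
width: 0.0856
grasp_force: 0.0
```

```bash
cat > plan.py <<'E'
import sys
from h import *
def yaw():
    q=r.state()['tool_rot']; R=Ro.from_quat([q[1],q[2],q[3],q[0]]).as_matrix(); return np.arctan2(R[1,0],R[0,0]),R
def plan(x,y,z,yw=180):
    s=r.state(); a,R=yaw(); d=R.T@(np.array([x,y,z])-s['ee_pos'])
    t=-((np.radians(yw)-a+np.pi)%(2*np.pi)-np.pi)
    print('t',round(s['time'],1),'ee',s['ee_pos'].round(4),'yaw',np.degrees(a).round(1),'lin',d.round(3),'turn',round(t,3),'rows',int(max(np.linalg.norm(d)/.05,abs(t)/.15))+1)
if __name__=='__main__': plan(*map(float,sys.argv[1:]))
E
python3 plan.py .485 -.272 .30
```

```text
t 1.3 ee [ 0.4198 -0.071   0.2829] yaw 180.0 lin [-0.065 -0.201 -0.017] turn -0.0 rows 5
```

Emit:
arm_command --pt "-0.06 -0.185 -0.02" --pt "-0.06 -0.185 -0.02" --pt "-0.06 -0.185 -0.02" --pt "-0.06 -0.185 -0.02" --pt "-0.06 -0.185 -0.02" --pt "-0.06 -0.185 -0.02" --turn '[0,0,0,0,0,0]'

```text
time: 1.9
ee_pos: [0.4791, -0.2552, 0.3019]
tool_rot: [-0.001, 0.002, 1.0, 0.0]
ft_force: [-0.1, -0.0, -0.7]
width: 0.0852
grasp_force: 0.0
```

```bash
cat > shot.py <<'E'
import sys
from h import *
d=grab('wrist'); n=sys.argv[1]; pickle.dump(d,open('w_%s.pkl'%n,'wb'))
cv2.imwrite(f'pics/{n}.png',cv2.resize(d['frame'],(784,588)))
R=d['R'];print(d['s']['ee_pos'],d['fovy'],d['k1'],'cam',-R.T@d['t'],R[2],R[0])
E
python3 shot.py lid
```

```text
[ 0.4790715  -0.25517868  0.30185049] 66.44632785557566 0.004847882715330646 cam [ 0.39964142 -0.25499886  0.44340635] [ 3.07530362e-01 -8.39238960e-04 -9.51537898e-01] [3.65635500e-03 9.99993271e-01 2.99732533e-04]
```

View pics/lid.png

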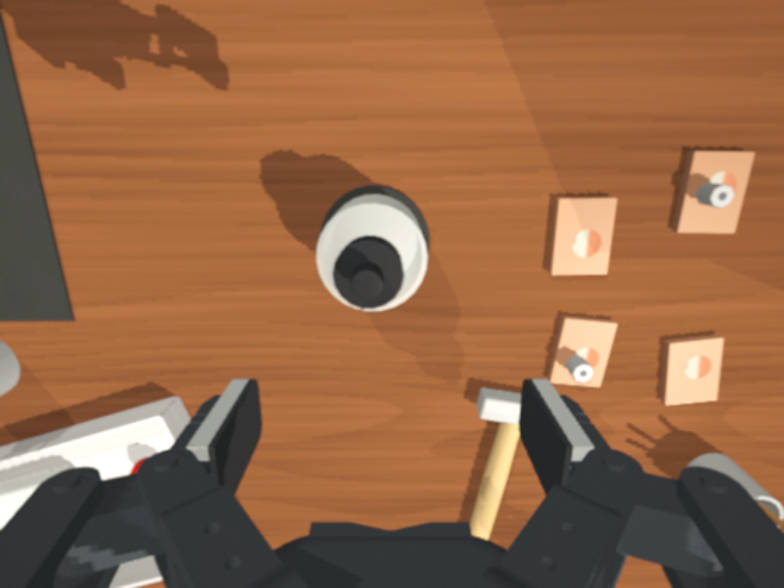

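The wrist view shows the lid's disc centred at about (369,271), with the knob top at (366,282). All four tiles and both beads are in view on the right, at (722,195) and (583,372).

```bash
python3 - <<'E'
from h import *
d=pickle.load(open('w_lid.pkl','rb'))
k=1.4
f=lambda u,v,z:onz(d,u/k,v/k,z).round(4)
print('knob',f(366.5,282,.16),'disc',f(368.5,271,.136))
P=cloud(d); Z=P[...,2]; near=(abs(P[...,0]-.485)<.06)&(abs(P[...,1]+.27)<.06)
for lo,hi in((.1585,.164),(.134,.139)):
    m=near&(Z>lo)&(Z<hi); print(lo,m.sum(),P[m].mean(0).round(4),P[m].min(0).round(3),P[m].max(0).round(3))
print('beads',f(722,196,.032),f(583,373,.032))
from seg import quads
for o in quads(d): print(o)
E
python3 plan.py .479 -.271 .25
```

```text
knob [ 0.4826 -0.2704  0.16  ] disc [ 0.4815 -0.2702  0.136 ]
0.1585 226 [ 0.4842 -0.2713  0.1592] [ 0.474 -0.281  0.159] [ 0.494 -0.261  0.161]
0.134 1263 [ 0.4827 -0.2712  0.135 ] [ 0.459 -0.297  0.134] [ 0.51  -0.247  0.139]
beads [0.4409 0.0432 0.032 ] [ 0.6176 -0.0585  0.032 ]
('tile', 319, -250, 195, 16, 89.7, 'zmed', np.float64(-1.1), np.int32(1955))
('tile', 349, -241, 214, 29, 89.0, 'zmed', np.float64(-1.1), np.int32(3797))
('tile', 379, -237, 221, 16, -86.9, 'zmed', np.float64(-1.1), np.int32(877))
('tile', 441, 52, 76, 57, -0.8, 'zmed', np.float64(8.9), np.int32(1942))
('tile', 410, -251, 84, 11, -87.0, 'zmed', np.float64(-1.2), np.int32(323))
('tile', 428, -174, 149, 10, 89.8, 'zmed', np.float64(-1.1), np.int32(617))
('tile', 447, -167, 121, 8, -89.2, 'zmed', np.float64(-1.2), np.int32(395))
('tile', 482, -50, 91, 76, 89.8, 'zmed', np.float64(8.8), np.int32(2212))
('tile', 541, -59, 110, 7, 89.8, 'zmed', np.float64(-1.2), np.int32(345))
('tile', 596, 24, 222, 90, -83.3, 'zmed', np.float64(8.1), np.int32(2178))
('tile', 569, -135, 94, 5, 89.8, 'zmed', np.float64(-1.3), np.int32(247))
('tile', 592, -304, 87, 24, 89.8, 'zmed', np.float64(-1.3), np.int32(307))
('tile', 599, -140, 92, 29, 89.8, 'zmed', np.float64(-1.3), np.int32(464))
('tile', 652, 43, 160, 94, -49.9, 'zmed', np.float64(8.0), np.int32(2463))
('tile', 677, -197, 91, 41, 89.8, 'zmed', np.float64(-1.4), np.int32(897))
('tile', 679, -295, 105, 37, 89.8, 'zmed', np.float64(-1.4), np.int32(835))
('tile', 755, -114, 124, 58, -9.4, 'zmed', np.float64(21.6), np.int32(1090))
('tile', 738, -234, 142, 26, 88.2, 'zmed', np.float64(-1.5), np.int32(491))
t 1.9 ee [ 0.4795 -0.2534  0.3021] yaw 180.0 lin [ 0.    -0.018  0.052] turn -0.001 rows 2
```

Emit:
arm_command --pt "-0.004 -0.0175 0.02" --pt "-0.004 -0.0175 0.05" --pt "-0.004 -0.0175 0.09" --pt "-0.004 -0.0175 0.13" --pt "-0.004 -0.0175 0.15" --pt "-0.004 -0.0175 0.161" --pt "-0.004 -0.0175 0.161" --pt "-0.004 -0.0175 0.161" --turn '[0,0,0,0,0,0,0,0]'

```text
time: 2.75
ee_pos: [0.4847, -0.2712, 0.1431]
tool_rot: [0.001, -0.0, 1.0, -0.0]
ft_force: [0.1, -0.8, 0.3]
width: 0.0852
grasp_force: 0.0
```

Emit:
arm_command --pt "0 0 0" --pt "0 0 0" --pt "0 0 0" --pt "0 0 0" --pt "0 0 0" --pt "0 0 0" --pt "0 0 0" --pt "0 0 0" --turn '[0,0,0,0,0,0,0,0]' --fingers 255

```text
time: 3.55
ee_pos: [0.484, -0.272, 0.1424]
tool_rot: [0.001, 0.0, 1.0, -0.0]
ft_force: [-0.5, 0.2, 4.3]
width: 0.0197
grasp_force: 58.9
```

Emit:
arm_command --pt "0 0 -0.01" --pt "0 0 -0.03" --pt "0 0 -0.05" --pt "0.02 0.03 -0.05" --pt "0.045 0.06 -0.05" --pt "0.07 0.09 -0.03" --pt "0.084 0.102 0.01" --pt "0.084 0.102 0.05" --pt "0.084 0.102 0.085" --pt "0.084 0.102 0.105" --pt "0.084 0.102 0.117" --pt "0.084 0.102 0.121" --turn '[0,0,0,0,0,0,0,0,0,0,0,0]'

```text
time: 4.75
ee_pos: [0.3987, -0.1692, 0.0202]
tool_rot: [-0.002, 0.0, 1.0, 0.001]
ft_force: [-7.5, 3.3, 27.8]
width: 0.0199
grasp_force: 61.3
```

Emit:
arm_command --pt "0 0 0" --pt "0 0 0.001" --pt "0 0 0.001" --turn '[0,0,0]'

```text
time: 5.05
ee_pos: [0.4007, -0.1699, 0.0205]
tool_rot: [0.001, 0.0, 1.0, -0.0]
ft_force: [0.7, -0.2, -0.3]
width: 0.0196
grasp_force: 58.9
```

Emit:
arm_command --pt "0 0 0" --pt "0 0 0" --pt "0 0 0" --pt "0 0 0" --turn '[0,0,0,0]' --fingers 0

```text
time: 5.45
ee_pos: [0.3999, -0.1696, 0.02]
tool_rot: [0.0, 0.0, 1.0, -0.0]
ft_force: [0.2, 0.0, 0.6]
width: 0.0762
grasp_force: 0.0
```

Emit:
arm_command --pt "0 0 -0.02" --pt "0 0 -0.05" --pt "0 0 -0.09" --pt "-0.02 0.03 -0.12" --pt "-0.05 0.07 -0.13" --pt "-0.07 0.11 -0.13" --pt "-0.09 0.15 -0.13" --pt "-0.09 0.19 -0.13" --pt "-0.09 0.19 -0.13" --turn '[0,0,0,0,0,0,0,0,0]'

```text
time: 6.35
ee_pos: [0.49, 0.0286, 0.1491]
tool_rot: [-0.001, -0.006, 1.0, 0.002]
ft_force: [-0.2, 0.4, -0.0]
width: 0.0855
grasp_force: 0.0
```

```bash
python3 shot.py b1
cat > lidpos.py <<'E'
from h import *
import sys
# lid standing on the bench: knob top 38, disc top 14
d=pickle.load(open(sys.argv[1],'rb'));P=cloud(d);Z=P[...,2]
near=(abs(P[...,0]-.4)<.05)&(abs(P[...,1]+.17)<.05)&(Z>.034)&(Z<.042)
print(near.sum(),P[near].mean(0) if near.any() else '')
E
python3 lidpos.py w_b1.pkl
```

```text
[0.49000451 0.0285818  0.14912995] 66.44632785557566 0.004847882715330646 cam [0.41043938 0.02701055 0.29060392] [ 0.30844078  0.00743362 -0.9512145 ] [-0.01174578  0.99992299  0.00400559]
702 [ 0.40140523 -0.16790604  0.03644115]
```

View pics/b1.png

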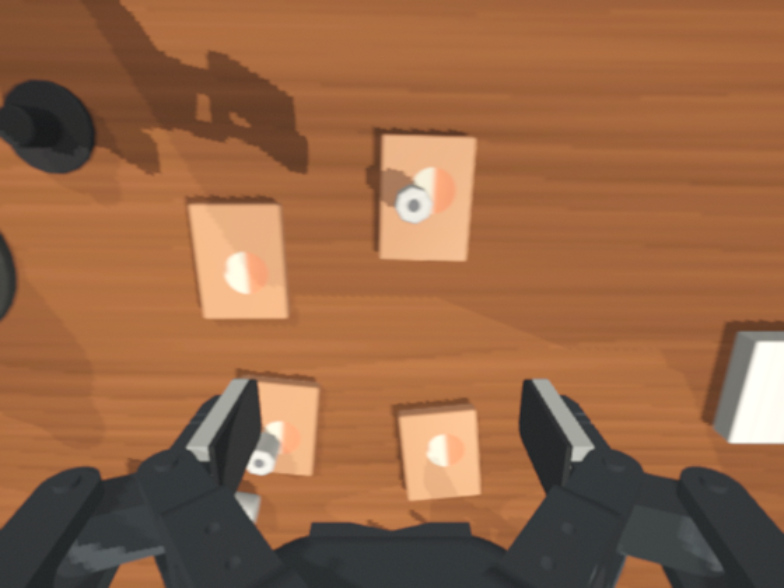

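The lid stands upright on the bench at the left (48,126). Bead A's top is at (414,205) and bead B's is at (260,462). The four tiles and the block are also in view.

```bash
cat > tops.py <<'E'
from h import *
import sys
d=pickle.load(open(sys.argv[1],'rb'));P=cloud(d);Z=P[...,2]
def bead(lo=.028,hi=.036):
    m=((P[...,0]>.36)&(P[...,0]<.72)&(P[...,1]>-.12)&(P[...,1]<.2)&(Z>lo)&(Z<hi)&(d['frame'].max(-1)-d['frame'].min(-1)<45)).astype(np.uint8)
    k,l,st,_=cv2.connectedComponentsWithStats(m)
    for i in range(1,k):
        if st[i,4]>25: 
            q=P[l==i]; print(st[i,4],((q.min(0)+q.max(0))/2).round(4),np.median(q,0).round(4),(np.ptp(q,axis=0)*1000).round())
bead()
print('px',onz(d,414/1.4,205/1.4,.032))
u=d['frame'][130:160,275:315]
cv2.imwrite('pics/bead.png',cv2.resize(u,(800,600),interpolation=cv2.INTER_CUBIC))
E
python3 tops.py w_b1.pkl; python3 plan.py .441 .042 .10
```

```text
487 [0.4407 0.0426 0.0306] [0.4404 0.0425 0.0308] [21. 19.  4.]
267 [ 0.6171 -0.058   0.0302] [ 0.6169 -0.0579  0.0307] [20. 18.  4.]
px [0.44066095 0.0422565  0.032     ]
t 6.4 ee [0.4898 0.0243 0.1493] yaw -179.6 lin [0.049 0.018 0.049] turn 0.007 rows 2
```

View pics/bead.png

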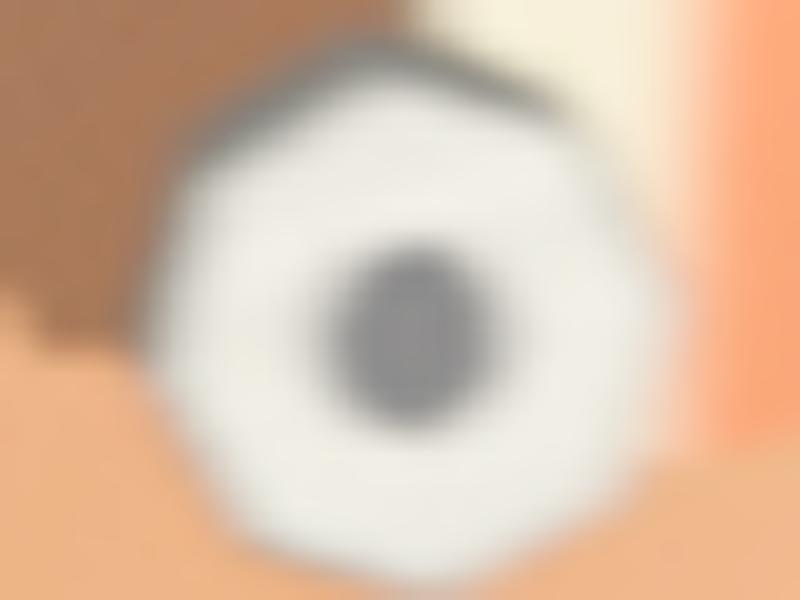

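Seen close up, the bead's vertices lie near the image axes, tilted about 4°. I'll turn the tool about 0.32 rad so the pads meet flats.

Emit:
arm_command --pt "0.03 0.01 0.02" --pt "0.049 0.021 0.05" --pt "0.049 0.021 0.07" --pt "0.049 0.021 0.07" --pt "0.049 0.021 0.07" --turn '[0.15,0.3,0.32,0.32,0.32]'

```text
time: 6.9
ee_pos: [0.4414, 0.04, 0.0803]
tool_rot: [0.0, 0.16, 0.987, -0.0]
ft_force: [0.7, 0.2, 1.0]
width: 0.0855
grasp_force: 0.0
```

```bash
python3 plan.py .4407 .0425 .015 162
```

```text
t 6.9 ee [0.4414 0.04   0.0803] yaw 161.5 lin [0.002 0.002 0.065] turn -0.008 rows 2
```

Emit:
arm_command --pt "0.002 0.002 0.03" --pt "0.002 0.002 0.055" --pt "0.002 0.002 0.065" --pt "0.002 0.002 0.065" --pt "0.002 0.002 0.065" --turn '[0,0,0,0,0]'

```text
time: 7.4
ee_pos: [0.4413, 0.0434, 0.016]
tool_rot: [0.001, 0.16, 0.987, 0.0]
ft_force: [-0.2, 0.0, -0.0]
width: 0.0855
grasp_force: 0.0
```

Emit:
arm_command --pt "0 0 0" --pt "0 0 0" --pt "0 0 0" --pt "0 0 0" --pt "0 0 0" --pt "0 0 0" --pt "0 0 0" --pt "0 0 0" --turn '[0,0,0,0,0,0,0,0]' --fingers 255

```text
time: 8.2
ee_pos: [0.44, 0.044, 0.0153]
tool_rot: [0.0, 0.16, 0.987, 0.0]
ft_force: [-1.2, -0.3, 5.6]
width: 0.0181
grasp_force: 58.7
```

Emit:
arm_command --pt "0 0 -0.02" --pt "0 0 -0.06" --pt "0 0 -0.1" --pt "0 0 -0.14" --pt "0 0 -0.17" --pt "0 0 -0.18" --pt "0 0 -0.18" --turn '[0,0,0,0,0,0,0]'

```text
time: 8.9
ee_pos: [0.4404, 0.0441, 0.1956]
tool_rot: [0.001, 0.16, 0.987, 0.001]
ft_force: [0.0, 0.9, -1.4]
width: 0.0189
grasp_force: 58.9
```

```bash
python3 plan.py .4835 -.2715 .19 162; python3 shot.py g1
```

```text
t 8.9 ee [0.4404 0.0441 0.1956] yaw 161.6 lin [-0.14  -0.286  0.005] turn -0.006 rows 7
[0.44043966 0.04412318 0.19562766] 66.44632785557566 0.004847882715330646 cam [0.36436829 0.06892701 0.33683558] [ 0.29637978 -0.09641829 -0.95019079] [0.31470822 0.94918667 0.00184616]
```

View pics/g1.png

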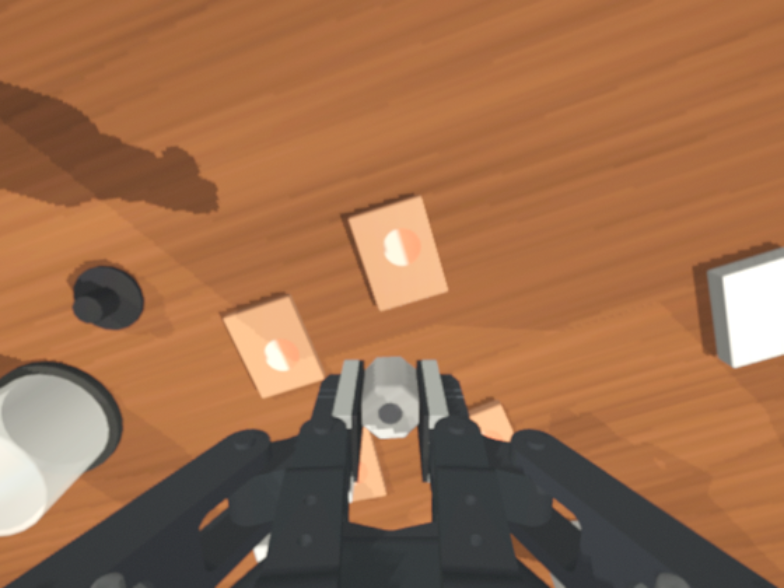

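The bead is held square between the pads at (390,400), and its tile is empty. I'll take it to the jar.

Emit:
arm_command --pt "-0.012 -0.025 0" --pt "-0.032 -0.065 0" --pt "-0.052 -0.106 0" --pt "-0.072 -0.147 0" --pt "-0.092 -0.188 0" --pt "-0.112 -0.229 0" --pt "-0.13 -0.266 0" --pt "-0.14 -0.286 0" --pt "-0.14 -0.286 0" --pt "-0.14 -0.286 0" --pt "-0.14 -0.286 0" --turn '[0,0,0,0,0,0,0,0,0,0,0]'

```text
time: 10.05
ee_pos: [0.4821, -0.2696, 0.1932]
tool_rot: [-0.001, 0.159, 0.987, 0.001]
ft_force: [-0.3, 0.2, -0.7]
width: 0.0181
grasp_force: 58.9
```

```bash
python3 plan.py .4838 -.2716 .131 162
```

```text
t 10.1 ee [ 0.4821 -0.2696  0.1932] yaw 161.7 lin [-0.002 -0.001  0.062] turn -0.005 rows 2
```

Emit:
arm_command --pt "-0.002 -0.001 0.02" --pt "-0.002 -0.001 0.04" --pt "-0.002 -0.001 0.055" --pt "-0.002 -0.001 0.061" --pt "-0.002 -0.001 0.061" --pt "-0.002 -0.001 0.061" --turn '[0,0,0,0,0,0]'

```text
time: 10.65
ee_pos: [0.4845, -0.2728, 0.1344]
tool_rot: [0.0, 0.159, 0.987, -0.0]
ft_force: [-0.6, 0.9, -1.5]
width: 0.0182
grasp_force: 58.9
```

Emit:
arm_command --pt "0 0 0" --pt "0 0 0" --pt "0 0 0" --pt "0 0 0" --turn '[0,0,0,0]' --fingers 0

```text
time: 11.05
ee_pos: [0.4842, -0.2734, 0.1342]
tool_rot: [0.0, 0.16, 0.987, -0.0]
ft_force: [0.5, -0.1, -0.2]
width: 0.0753
grasp_force: 0.0
```

Emit:
arm_command --pt "0 0 -0.02" --pt "0 0 -0.06" --pt "0 0 -0.1" --pt "0 0 -0.12" --pt "0 0 -0.12" --turn '[0,0,0,0,0]'

```text
time: 11.55
ee_pos: [0.4855, -0.2751, 0.2577]
tool_rot: [0.004, 0.16, 0.987, -0.001]
ft_force: [-0.1, -0.8, -0.1]
width: 0.0855
grasp_force: 0.0
```

```bash
python3 plan.py .58 -.06 .20 180; python3 shot.py j1; python3 tops.py w_j1.pkl; python3 lidpos.py w_j1.pkl
```

```text
t 11.6 ee [ 0.4855 -0.2751  0.2577] yaw 161.6 lin [-0.021  0.234  0.057] turn -0.321 rows 5
[ 0.48550417 -0.2751055   0.25765131] 66.44632785557566 0.004847882715330646 cam [ 0.4088321  -0.24956671  0.39840631] [ 0.30043268 -0.10119931 -0.94841916] [ 0.31524679  0.94900869 -0.00140084]
212 [ 0.6175 -0.0599  0.0303] [ 0.6169 -0.06    0.0307] [20. 22.  4.]
px [ 0.458887   -0.24603476  0.032     ]
365 [ 0.40164636 -0.17030855  0.0367927 ]
```

View pics/j1.png

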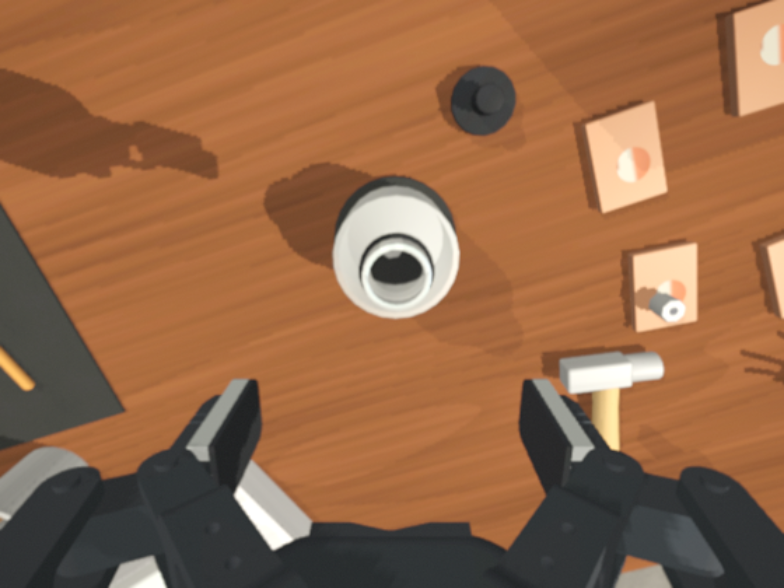

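The jar's mouth is open at (397,274), with the bead glinting inside it. The lid stands at (483,100), and bead B is undisturbed at (670,308).

Emit:
arm_command --pt "-0.01 0.026 0" --pt "-0.03 0.07 0.01" --pt "-0.05 0.115 0.03" --pt "-0.068 0.16 0.05" --pt "-0.086 0.205 0.07" --pt "-0.096 0.245 0.09" --pt "-0.098 0.259 0.098" --pt "-0.098 0.259 0.098" --pt "-0.098 0.259 0.098" --pt "-0.098 0.259 0.098" --turn '[-0.1,-0.2,-0.32,-0.32,-0.32,-0.32,-0.32,-0.32,-0.32,-0.32]'

```text
time: 12.6
ee_pos: [0.6578, -0.062, 0.1567]
tool_rot: [0.0, 0.003, 1.0, -0.001]
ft_force: [-0.8, -1.7, 1.0]
width: 0.0852
grasp_force: 0.0
```

```bash
python3 shot.py b2; python3 tops.py w_b2.pkl; python3 plan.py .617 -.0585 .015
python3 - <<'E'
from h import *
d=pickle.load(open('w_j1.pkl','rb')); print('mouth',onz(d,397/1.4,274/1.4,.13))
d=pickle.load(open('w_b2.pkl','rb'))
R,t=d['R'],d['t']; p=R@np.array([.617,-.0585,.032])+t; f=K(d); u,v=f*p[0]/p[2]+d['cx'],f*p[1]/p[2]+d['cy']; print(u*1.4,v*1.4)
u,v=int(u),int(v);cv2.imwrite('pics/bead2.png',cv2.resize(d['frame'][v-18:v+18,u-24:u+24],(800,600),interpolation=cv2.INTER_CUBIC))
E
```

```text
[ 0.65776883 -0.0619841   0.15671383] 66.44632785557566 0.004847882715330646 cam [ 0.57793675 -0.06134997  0.29804414] [ 0.31021224 -0.00357254 -0.95066062] [ 0.0049989   0.99998524 -0.0021267 ]
473 [ 0.6179 -0.0591  0.0308] [ 0.6177 -0.0591  0.0307] [20. 20.  5.]
px [ 0.60975519 -0.04782381  0.032     ]
t 12.7 ee [ 0.658  -0.0619  0.1571] yaw 179.7 lin [0.041 0.003 0.142] turn -0.005 rows 3
mouth [ 0.4825915  -0.26965381  0.13      ]
395.7639732339072 217.5289306597236
```

View pics/bead2.png

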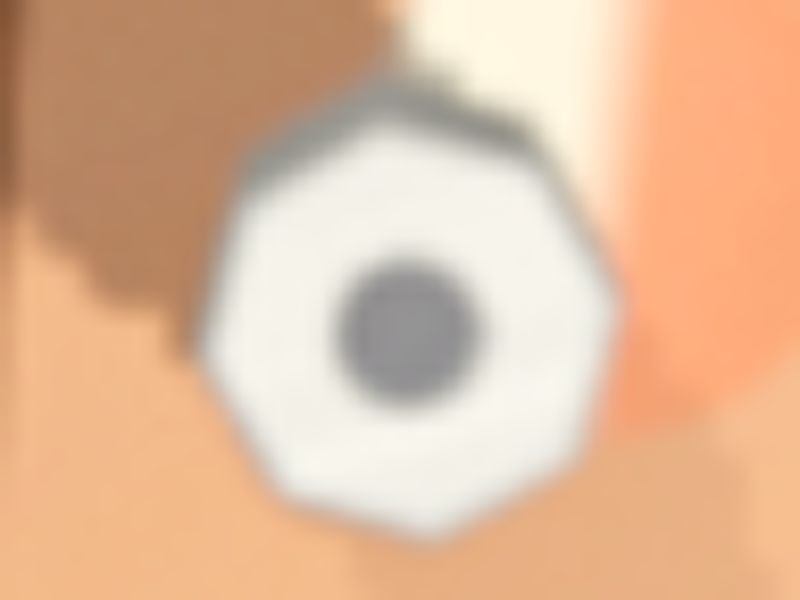

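The bead's vertices at left (205,345) and right (620,300) give a tilt of about 6°, so I'll turn 0.285 rad and grip.

Emit:
arm_command --pt "0.02 0.003 0.02" --pt "0.0403 0.003 0.05" --pt "0.0403 0.003 0.08" --pt "0.0403 0.003 0.08" --pt "0.0403 0.003 0.08" --turn '[0.14,0.28,0.285,0.285,0.285]'

```text
time: 13.15
ee_pos: [0.6187, -0.0566, 0.0771]
tool_rot: [0.001, 0.143, 0.99, -0.0]
ft_force: [-0.6, 0.4, 0.5]
width: 0.0853
grasp_force: 0.0
```

```bash
python3 plan.py .6177 -.059 .015 163.7
```

```text
t 13.2 ee [ 0.6187 -0.0566  0.0771] yaw 163.5 lin [ 0.    -0.003  0.062] turn -0.003 rows 2
```

Emit:
arm_command --pt "0 -0.002 0.03" --pt "0 -0.002 0.05" --pt "0 -0.002 0.0605" --pt "0 -0.002 0.0605" --pt "0 -0.002 0.0605" --turn '[0,0,0,0,0]'

```text
time: 13.65
ee_pos: [0.6193, -0.0578, 0.0171]
tool_rot: [0.002, 0.142, 0.99, -0.0]
ft_force: [0.5, 0.7, -0.5]
width: 0.0851
grasp_force: 0.0
```

Emit:
arm_command --pt "0 0 0" --pt "0 0 0" --pt "0 0 0" --pt "0 0 0" --pt "0 0 0" --pt "0 0 0" --pt "0 0 0" --pt "0 0 0" --turn '[0,0,0,0,0,0,0,0]' --fingers 255

```text
time: 14.45
ee_pos: [0.6182, -0.0574, 0.0158]
tool_rot: [0.0, 0.142, 0.99, 0.0]
ft_force: [-0.6, 1.0, 4.1]
width: 0.0183
grasp_force: 59.0
```

Emit:
arm_command --pt "0 0 -0.02" --pt "0 0 -0.06" --pt "0 0 -0.1" --pt "0 0 -0.14" --pt "0 0 -0.17" --pt "0 0 -0.18" --pt "0 0 -0.18" --turn '[0,0,0,0,0,0,0]'

```text
time: 15.15
ee_pos: [0.6183, -0.0575, 0.1961]
tool_rot: [0.001, 0.142, 0.99, 0.0]
ft_force: [-0.0, -0.7, -0.6]
width: 0.0183
grasp_force: 58.7
```

```bash
python3 plan.py .4838 -.2712 .19 163.7
```

```text
t 15.2 ee [ 0.6183 -0.0575  0.1961] yaw 163.6 lin [ 0.069 -0.243  0.006] turn -0.001 rows 6
```

Emit:
arm_command --pt "0.006 -0.02 0" --pt "0.017 -0.06 0" --pt "0.028 -0.1 0" --pt "0.04 -0.14 0" --pt "0.051 -0.18 0" --pt "0.062 -0.22 0" --pt "0.069 -0.243 0" --pt "0.069 -0.243 0" --pt "0.069 -0.243 0" --pt "0.069 -0.243 0" --turn '[0,0,0,0,0,0,0,0,0,0]'

```text
time: 16.15
ee_pos: [0.4837, -0.2685, 0.1937]
tool_rot: [-0.001, 0.141, 0.99, 0.001]
ft_force: [0.5, 0.6, -1.2]
width: 0.018
grasp_force: 58.7
```

```bash
python3 plan.py .4838 -.2712 .134 163.7
```

```text
t 16.1 ee [ 0.4837 -0.2685  0.1937] yaw 163.8 lin [-0.001 -0.003  0.06 ] turn 0.002 rows 2
```

Emit:
arm_command --pt "-0.001 -0.001 0.02" --pt "-0.001 -0.001 0.04" --pt "-0.001 -0.001 0.055" --pt "-0.001 -0.001 0.061" --pt "-0.001 -0.001 0.061" --pt "-0.001 -0.001 0.061" --turn '[0,0,0,0,0,0]'

```text
time: 16.75
ee_pos: [0.4845, -0.2718, 0.1348]
tool_rot: [0.0, 0.142, 0.99, -0.0]
ft_force: [0.6, -0.4, -0.5]
width: 0.0178
grasp_force: 58.7
```

Emit:
arm_command --pt "0 0 0" --pt "0 0 0" --pt "0 0 0" --pt "0 0 0" --turn '[0,0,0,0]' --fingers 0

```text
time: 17.15
ee_pos: [0.4839, -0.2723, 0.1347]
tool_rot: [0.0, 0.142, 0.99, -0.0]
ft_force: [-0.4, 0.1, -0.0]
width: 0.0753
grasp_force: 0.0
```

Emit:
arm_command --pt "0 0 -0.02" --pt "0 0 -0.06" --pt "0 0 -0.1" --pt "0 0 -0.12" --pt "0 0 -0.12" --pt "0 0 -0.12" --turn '[0,0,0,0,0,0]'

```text
time: 17.75
ee_pos: [0.4837, -0.2721, 0.2542]
tool_rot: [0.0, 0.142, 0.99, 0.0]
ft_force: [-0.2, -0.2, -0.1]
width: 0.0855
grasp_force: 0.0
```

```bash
python3 shot.py j2; python3 tops.py w_j2.pkl; python3 lidpos.py w_j2.pkl;  python3 plan.py .4005 -.1697 .10
python3 - <<'E'
from h import *
d=pickle.load(open('w_j2.pkl','rb'))
P=cloud(d); m=(np.hypot(P[...,0]-.4835,P[...,1]+.271)<.03); zz=P[m][:,2]
print(np.histogram(zz,bins=[-.05,0,.02,.04,.06,.08,.1,.12,.14,.2]))
a=d['frame'][120:250,210:385]
b=grab('scene'); pickle.dump(b,open('scene2.pkl','wb')); c=b['frame'][280:380,100:200]
cv2.imwrite('pics/j2.png',np.hstack([cv2.resize(a,(400,300),interpolation=cv2.INTER_CUBIC),cv2.resize(c,(300,300),interpolation=cv2.INTER_CUBIC)]))
E
```

```text
[ 0.48369335 -0.27211785  0.25424258] 66.44632785557566 0.004847882715330646 cam [ 0.40708957 -0.24981808  0.39558129] [ 0.2976517  -0.08700252 -0.95070186] [2.81684581e-01 9.59506983e-01 3.83261727e-04]
px [ 0.45420999 -0.24320637  0.032     ]
360 [ 0.4017285  -0.17026055  0.03671798]
t 17.8 ee [ 0.4833 -0.2716  0.2533] yaw 163.6 lin [0.108 0.074 0.154] turn -0.286 rows 5
(array([  0, 207,   0, 105,   0, 717, 759, 814,   0]), array([-0.05,  0.  ,  0.02,  0.04,  0.06,  0.08,  0.1 ,  0.12,  0.14,
        0.2 ]))
```

View pics/j2.png

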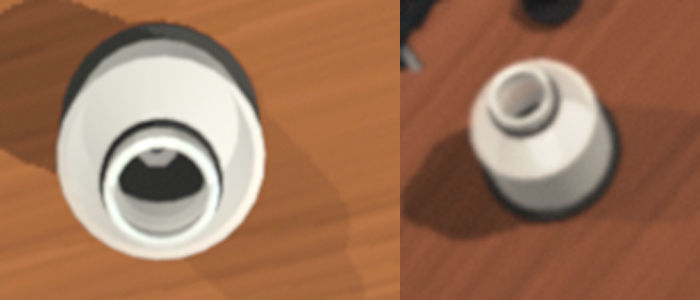

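Both beads are in the jar: depth shows a surface at 6 mm and another at about 50 mm, so one bead stands on the other. Next I'll put the lid back.

Emit:
arm_command --pt "0.02 0.015 0" --pt "0.055 0.037 0" --pt "0.085 0.058 0.03" --pt "0.108 0.074 0.07" --pt "0.108 0.074 0.11" --pt "0.108 0.074 0.15" --pt "0.108 0.074 0.154" --pt "0.108 0.074 0.154" --pt "0.108 0.074 0.154" --pt "0.108 0.074 0.154" --turn '[-0.14,-0.286,-0.286,-0.286,-0.286,-0.286,-0.286,-0.286,-0.286,-0.286]'

```text
time: 18.85
ee_pos: [0.4027, -0.1716, 0.1021]
tool_rot: [0.002, -0.0, 1.0, -0.001]
ft_force: [0.5, 0.6, 0.4]
width: 0.0854
grasp_force: 0.0
```

```bash
python3 plan.py .4005 -.1697 .0205
```

```text
t 18.9 ee [ 0.4027 -0.1716  0.1021] yaw -180.0 lin [0.002 0.002 0.082] turn 0.0 rows 2
```

Emit:
arm_command --pt "0.001 0.0015 0.03" --pt "0.001 0.0015 0.055" --pt "0.001 0.0015 0.075" --pt "0.001 0.0015 0.08" --pt "0.001 0.0015 0.08" --pt "0.001 0.0015 0.08" --turn '[0,0,0,0,0,0]'

```text
time: 19.45
ee_pos: [0.4013, -0.1699, 0.0216]
tool_rot: [0.001, -0.0, 1.0, -0.0]
ft_force: [-0.5, 0.0, -0.4]
width: 0.0851
grasp_force: 0.0
```

```bash
python3 plan.py .4005 -.1697 .0205
```

```text
t 19.4 ee [ 0.4013 -0.1699  0.0216] yaw -180.0 lin [0.001 0.    0.001] turn 0.0 rows 1
```

Emit:
arm_command --pt "0 0 0.001" --pt "0 0 0.001" --pt "0 0 0.001" --pt "0 0 0.001" --pt "0 0 0.001" --pt "0 0 0.001" --pt "0 0 0.001" --pt "0 0 0.001" --turn '[0,0,0,0,0,0,0,0]' --fingers 255

```text
time: 20.25
ee_pos: [0.4003, -0.1693, 0.0197]
tool_rot: [0.0, -0.0, 1.0, 0.0]
ft_force: [-0.4, 0.9, 5.5]
width: 0.0196
grasp_force: 58.6
```

Emit:
arm_command --pt "0 0 -0.01" --pt "0 0 -0.035" --pt "0 0 -0.07" --pt "0 0 -0.11" --pt "0 0 -0.15" --pt "-0.02 -0.03 -0.17" --pt "-0.045 -0.06 -0.17" --pt "-0.07 -0.09 -0.17" --pt "-0.083 -0.102 -0.17" --pt "-0.083 -0.102 -0.17" --pt "-0.083 -0.102 -0.17" --pt "-0.083 -0.102 -0.17" --turn '[0,0,0,0,0,0,0,0,0,0,0,0]'

```text
time: 21.45
ee_pos: [0.4822, -0.2701, 0.1892]
tool_rot: [-0.0, -0.0, 1.0, 0.001]
ft_force: [0.1, 0.3, -1.0]
width: 0.0199
grasp_force: 58.9
```

Emit:
arm_command --pt "0 0 0" --pt "0 0 0" --pt "0 0 0" --pt "0 0 0" --pt "0 0 0" --turn '[0,0,0,0,0]'

```text
time: 21.95
ee_pos: [0.483, -0.2711, 0.1894]
tool_rot: [0.0, -0.0, 1.0, 0.0]
ft_force: [-0.2, 0.2, -1.9]
width: 0.0197
grasp_force: 58.9
```

```bash
python3 plan.py .484 -.272 .1424; python3 shot.py l2
python3 - <<'E'
from h import *
d=pickle.load(open('w_l2.pkl','rb'))
P=cloud(d); q=(np.hypot(P[...,0]-.4835,P[...,1]+.271)<.06); Z=P[...,2]
for lo,hi in ((.16,.20),(.2,.23)):
    m=q&(Z>lo)&(Z<hi)&(d['frame'].max(-1)<80); print(m.sum(), P[m].mean(0) if m.any() else 0)
cv2.imwrite('pics/l2.png',d['frame'][130:420,130:430])
E
```

```text
t 21.9 ee [ 0.483  -0.2711  0.1894] yaw -180.0 lin [-0.001 -0.001  0.047] turn 0.0 rows 1
[ 0.48299257 -0.2710976   0.18940271] 66.44632785557566 0.004847882715330646 cam [ 0.40319885 -0.27125673  0.3307564 ] [ 3.09953428e-01  4.70604454e-04 -9.50751624e-01] [-6.53810425e-04  9.99999747e-01  2.81833388e-04]
3497 [ 0.47086471 -0.27120688  0.18470786]
3373 [ 0.47975897 -0.27084994  0.21131343]
```

View pics/l2.png

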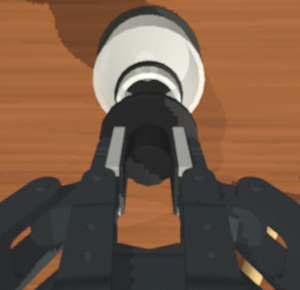

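The lid is held level over the mouth. I'll lower it.

Emit:
arm_command --pt "-0.001 -0.001 0.01" --pt "-0.001 -0.001 0.02" --pt "-0.001 -0.001 0.028" --pt "-0.001 -0.001 0.034" --pt "-0.001 -0.001 0.039" --pt "-0.001 -0.001 0.043" --pt "-0.001 -0.001 0.046" --pt "-0.001 -0.001 0.047" --pt "-0.001 -0.001 0.048" --pt "-0.001 -0.001 0.048" --turn '[0,0,0,0,0,0,0,0,0,0]'

```text
time: 23.0
ee_pos: [0.4841, -0.2723, 0.1418]
tool_rot: [0.0, -0.0, 1.0, 0.0]
ft_force: [-0.5, 1.0, 1.4]
width: 0.0197
grasp_force: 59.3
```

```bash
python3 plan.py .484 -.272 .1424
```

```text
t 23.0 ee [ 0.4841 -0.2723  0.1418] yaw -180.0 lin [ 0.     0.    -0.001] turn 0.0 rows 1
```

Emit:
arm_command --pt "0 0 0" --pt "0 0 0" --pt "0 0 0" --pt "0 0 0" --turn '[0,0,0,0]' --fingers 0

```text
time: 23.4
ee_pos: [0.4841, -0.2722, 0.1414]
tool_rot: [0.0, -0.0, 1.0, -0.0]
ft_force: [-0.1, 0.7, -0.2]
width: 0.0767
grasp_force: 0.0
```

Emit:
arm_command --pt "0 0 -0.02" --pt "0 0 -0.06" --pt "0 0 -0.1" --pt "0 0 -0.14" --pt "0 0 -0.16" --pt "0 0 -0.16" --pt "0 0 -0.16" --turn '[0,0,0,0,0,0,0]'

```text
time: 24.1
ee_pos: [0.4839, -0.2722, 0.3011]
tool_rot: [0.0, -0.0, 1.0, 0.0]
ft_force: [0.5, -0.5, -0.7]
width: 0.0852
grasp_force: 0.0
```

```bash
cat > lidon.py <<'E'
from h import *
d=grab('wrist');P=cloud(d); Z=P[...,2]; near=(abs(P[...,0]-.485)<.06)&(abs(P[...,1]+.27)<.06)
for lo,hi in((.155,.168),(.132,.139)):
    m=near&(Z>lo)&(Z<hi); A=np.c_[P[m][:,:2],np.ones(m.sum())]; 
    print(lo,m.sum(),P[m].mean(0).round(4),np.linalg.lstsq(A,P[m][:,2],rcond=None)[0].round(3))
E
python3 lidon.py; python3 plan.py .5 0 .2
```

```text
0.155 420 [ 0.4849 -0.2723  0.1585] [0.036 0.002 0.142]
0.132 1535 [ 0.4832 -0.2723  0.1347] [0.001 0.    0.135]
t 24.1 ee [ 0.4836 -0.2717  0.3002] yaw -180.0 lin [-0.017  0.272  0.1  ] turn 0.0 rows 6
```

Emit:
arm_command --pt "0 0.03 0" --pt "-0.004 0.08 0.02" --pt "-0.008 0.13 0.05" --pt "-0.012 0.18 0.08" --pt "-0.016 0.23 0.1" --pt "-0.016 0.272 0.1" --pt "-0.016 0.272 0.1" --pt "-0.016 0.272 0.1" --pt "-0.016 0.272 0.1" --pt "-0.016 0.272 0.1" --turn '[0,0,0,0,0,0,0,0,0,0]'

```text
time: 25.15
ee_pos: [0.4997, -0.0029, 0.2014]
tool_rot: [-0.0, 0.002, 1.0, -0.001]
ft_force: [-0.4, -1.4, 0.3]
width: 0.0857
grasp_force: 0.0
```

```bash
python3 shot.py t1
cat > tiles.py <<'E'
from h import *
import sys
def fit(d,z=None,ymax=.4):
    P=cloud(d); X,Y,Z=P[...,0],P[...,1],P[...,2]; f=d['frame'].astype(int); r_b=f[...,2]-f[...,0]
    for lo,hi,n in((.005,.0145,'low'),(.0145,.024,'block'),(.024,.034,'p1'),(.034,.044,'p2'),(.044,.053,'p3'),(.053,.064,'p4')):
        m=(X>.38)&(X<.7)&(abs(Y)<.36)&(Z>lo)&(Z<hi)
        if n!='low': m&=Y>.2
        m=cv2.morphologyEx(m.astype(np.uint8),cv2.MORPH_OPEN,np.ones((3,3)))
        k,l,st,_=cv2.connectedComponentsWithStats(m)
        for i in range(1,k):
            if st[i,4]<400: continue
            c=np.vstack([q[:,0] for q in cv2.findContours((l==i).astype(np.uint8),cv2.RETR_EXTERNAL,cv2.CHAIN_APPROX_NONE)[0]])
            zz=np.median(Z[l==i]); w=P[c[:,1],c[:,0],:2]
            (cx,cy),(a,b),an=cv2.minAreaRect((w*1000).astype(np.float32))
            if a<b:a,b,an=b,a,an+90
            print(n,'c',round(cx,1),round(cy,1),'size',round(a,1),round(b,1),'ang',round((an+90)%180-90,1),'z',round(zz*1000,1))
if __name__=='__main__': fit(pickle.load(open(sys.argv[1],'rb')))
E
python3 tiles.py w_t1.pkl
```

```text
[ 0.49969732 -0.00291579  0.20135647] 66.44632785557566 0.004847882715330646 cam [ 0.4199294  -0.00253011  0.34272392] [ 0.30978178 -0.00223051 -0.95080507] [ 0.00357793  0.9999929  -0.00118018]
low c 440.6 51.9 size 76.0 56.3 ang -0.9 z 8.8
low c 482.2 -247.4 size 107.5 60.2 ang 7.2 z 8.8
low c 482.0 -66.9 size 75.8 56.2 ang 0.7 z 8.8
low c 567.4 276.0 size 80.1 14.4 ang -8.9 z 9.6
low c 606.7 -51.3 size 76.9 56.0 ang -6.0 z 8.7
low c 629.5 70.1 size 77.2 56.1 ang 6.8 z 8.7
block c 568.4 294.9 size 79.5 41.8 ang 1.5 z 16.7
```

View pics/t1.png

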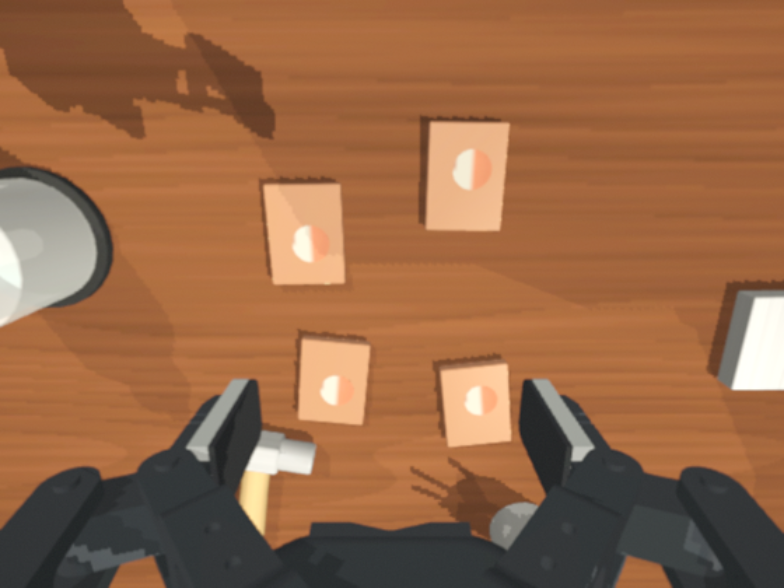

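The lid is seated: the disc plane is at the right height, slope is about 0, and it is centred at (0.483,-0.272). The view shows four empty tiles at (466,176), (305,233), (334,382) and (476,405), with the block at the right edge. I'll start with tile A.

Emit:
arm_command --pt "0.03 0.02 0.02" --pt "0.059 0.05 0.05" --pt "0.059 0.052 0.09" --pt "0.059 0.052 0.13" --pt "0.059 0.052 0.14" --pt "0.059 0.052 0.14" --pt "0.059 0.052 0.14" --pt "0.059 0.052 0.14" --turn '[0.016,0.016,0.016,0.016,0.016,0.016,0.016,0.016]'

```text
time: 26.0
ee_pos: [0.4432, 0.0514, 0.0633]
tool_rot: [0.002, 0.008, 1.0, 0.0]
ft_force: [-0.0, 0.5, -0.8]
width: 0.0855
grasp_force: 0.0
```

```bash
python3 plan.py .4406 .0519 -.001 179.1
```

```text
t 26.0 ee [0.4432 0.0514 0.0633] yaw 179.0 lin [0.003 0.    0.064] turn -0.001 rows 2
```

Emit:
arm_command --pt "0.001 0 0.02" --pt "0.001 0 0.04" --pt "0.001 0 0.052" --pt "0.001 0 0.058" --pt "0.001 0 0.062" --pt "0.001 0 0.062" --pt "0.001 0 0.062" --turn '[0,0,0,0,0,0,0]'

```text
time: 26.7
ee_pos: [0.4406, 0.0518, -0.0001]
tool_rot: [0.001, 0.008, 1.0, 0.0]
ft_force: [0.8, -0.4, -0.4]
width: 0.0852
grasp_force: 0.0
```

Emit:
arm_command --pt "0 0 0" --pt "0 0 0" --pt "0 0 0" --pt "0 0 0" --pt "0 0 0" --pt "0 0 0" --turn '[0,0,0,0,0,0]' --fingers 255

```text
time: 27.3
ee_pos: [0.4405, 0.0519, 0.0003]
tool_rot: [0.0, 0.008, 1.0, 0.0]
ft_force: [-1.5, 0.3, 6.2]
width: 0.0538
grasp_force: 62.2
```

Emit:
arm_command --pt "0 0 -0.01" --pt "0 0 -0.035" --pt "0 0 -0.07" --pt "0 0 -0.11" --pt "-0.02 0.025 -0.14" --pt "-0.045 0.06 -0.17" --pt "-0.075 0.1 -0.19" --pt "-0.105 0.14 -0.2" --pt "-0.13 0.175 -0.2" --pt "-0.15 0.205 -0.2" --pt "-0.16 0.22 -0.2" --pt "-0.16 0.22 -0.2" --turn '[0,0,0,0,0,0,0,0,0,0,0,0]'

```text
time: 28.5
ee_pos: [0.6033, 0.2728, 0.1983]
tool_rot: [-0.0, 0.005, 1.0, -0.0]
ft_force: [0.5, -0.3, -0.7]
width: 0.0538
grasp_force: 63.8
```

Emit:
arm_command --pt "0 0 0" --pt "0 0 0" --pt "0 0 0" --turn '[0,0,0]'

```text
time: 28.8
ee_pos: [0.6031, 0.2676, 0.2]
tool_rot: [0.0, 0.009, 1.0, -0.0]
ft_force: [1.3, 0.7, -0.7]
width: 0.054
grasp_force: 63.8
```

```bash
python3 shot.py k1; python3 tiles.py w_k1.pkl;  python3 plan.py .568 .304 .09 180
```

```text
[0.60309566 0.2675664  0.20001615] 66.44632785557566 0.004847882715330646 cam [0.52332335 0.26891187 0.34137435] [ 0.3098467  -0.00548067 -0.95077073] [1.78615885e-02 9.99840467e-01 5.73853830e-05]
low c 610.5 -25.6 size 76.6 14.3 ang -14.4 z 8.4
low c 629.4 70.0 size 76.2 58.3 ang 6.8 z 8.7
block c 568.8 305.0 size 79.9 59.9 ang 0.6 z 16.8
t 28.9 ee [0.6031 0.2679 0.2   ] yaw 179.0 lin [0.036 0.035 0.11 ] turn -0.018 rows 3
```

View pics/k1.png

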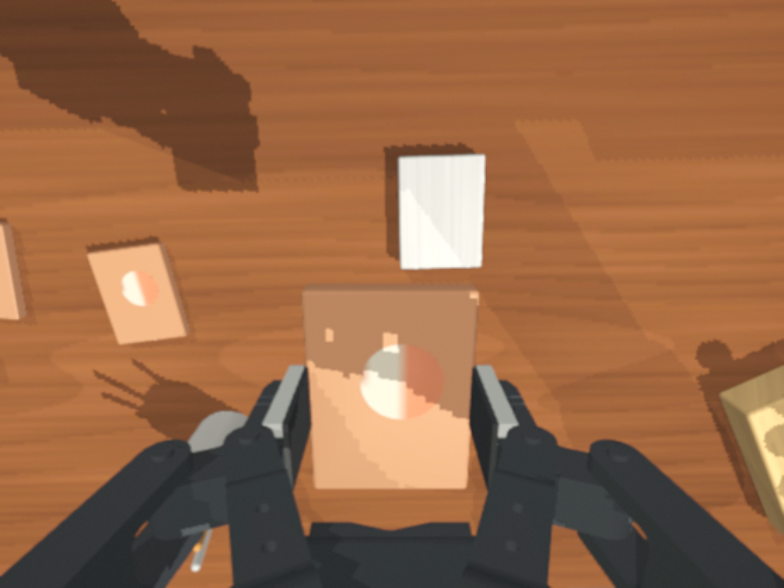

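The block is fully in view at (441,211), and the tile is held centred and flat. The block fits at (0.569, 0.305), angle 0.6°. I'll go above it.

Emit:
arm_command --pt "0.015 0.015 0.02" --pt "0.033 0.036 0.05" --pt "0.035 0.0365 0.09" --pt "0.035 0.0365 0.12" --pt "0.035 0.0365 0.13" --pt "0.035 0.0365 0.13" --pt "0.035 0.0365 0.13" --pt "0.035 0.0365 0.13" --pt "0.035 0.0365 0.13" --turn '[-0.028,-0.028,-0.028,-0.028,-0.028,-0.028,-0.028,-0.028,-0.028]'

```text
time: 29.75
ee_pos: [0.5704, 0.3065, 0.0714]
tool_rot: [0.002, -0.006, 1.0, 0.001]
ft_force: [0.2, 0.5, -1.1]
width: 0.0539
grasp_force: 63.8
```

```bash
python3 plan.py .569 .305 .0187 180.6
```

```text
t 29.8 ee [0.5704 0.3065 0.0714] yaw -179.3 lin [ 0.002 -0.002  0.053] turn 0.001 rows 2
```

Emit:
arm_command --pt "0.001 -0.001 0.02" --pt "0.001 -0.001 0.035" --pt "0.001 -0.001 0.045" --pt "0.001 -0.001 0.046" --pt "0.001 -0.001 0.046" --pt "0.001 -0.001 0.046" --turn '[0,0,0,0,0,0]'

```text
time: 30.35
ee_pos: [0.5687, 0.3055, 0.0241]
tool_rot: [0.001, -0.006, 1.0, 0.0]
ft_force: [0.5, 0.4, -0.4]
width: 0.0535
grasp_force: 63.8
```

```bash
python3 plan.py .569 .305 .0187 180.6
```

```text
t 30.4 ee [0.5687 0.3055 0.0241] yaw -179.3 lin [-0.    -0.     0.005] turn 0.002 rows 1
```

Emit:
arm_command --pt "0 0 0.003" --pt "0 0 0.005" --pt "0 0 0.0055" --pt "0 0 0.0055" --turn '[0,0,0,0]'

```text
time: 30.75
ee_pos: [0.5683, 0.3054, 0.0184]
tool_rot: [0.0, -0.006, 1.0, 0.0]
ft_force: [-0.3, 0.3, 1.6]
width: 0.0538
grasp_force: 64.0
```

Emit:
arm_command --pt "0 0 0" --pt "0 0 0" --pt "0 0 0" --pt "0 0 0" --turn '[0,0,0,0]' --fingers 0

```text
time: 31.15
ee_pos: [0.5679, 0.3052, 0.0177]
tool_rot: [-0.0, -0.006, 1.0, -0.0]
ft_force: [-0.0, 0.2, 0.1]
width: 0.0853
grasp_force: 0.0
```

Emit:
arm_command --pt "0 0 -0.02" --pt "0 0 -0.06" --pt "0 -0.03 -0.1" --pt "-0.02 -0.07 -0.1" --pt "-0.04 -0.115 -0.1" --pt "-0.058 -0.16 -0.1" --pt "-0.058 -0.205 -0.1" --pt "-0.058 -0.236 -0.07" --pt "-0.058 -0.236 -0.04" --pt "-0.058 -0.236 -0.04" --pt "-0.058 -0.236 -0.04" --pt "-0.058 -0.236 -0.04" --turn '[0,0,0,-0.05,-0.108,-0.108,-0.108,-0.108,-0.108,-0.108,-0.108,-0.108]'

```text
time: 32.35
ee_pos: [0.6302, 0.0719, 0.0595]
tool_rot: [0.002, -0.061, 0.998, 0.0]
ft_force: [1.4, 0.9, 0.2]
width: 0.0856
grasp_force: 0.0
```

```bash
python3 plan.py .6295 .0701 0 186.8
```

```text
t 32.4 ee [0.6302 0.0719 0.0595] yaw -172.9 lin [ 0.001 -0.002  0.06 ] turn 0.004 rows 2
```

Emit:
arm_command --pt "0 -0.001 0.02" --pt "0 -0.001 0.04" --pt "0 -0.001 0.05" --pt "0 -0.001 0.057" --pt "0 -0.001 0.0595" --pt "0 -0.001 0.0595" --pt "0 -0.001 0.0595" --turn '[0,0,0,0,0,0,0]'

```text
time: 33.05
ee_pos: [0.6298, 0.069, -0.0007]
tool_rot: [0.001, -0.06, 0.998, -0.0]
ft_force: [-0.0, -0.9, 0.3]
width: 0.0852
grasp_force: 0.0
```

Emit:
arm_command --pt "0 0 0" --pt "0 0 0" --pt "0 0 0" --pt "0 0 0" --pt "0 0 0" --pt "0 0 0" --turn '[0,0,0,0,0,0]' --fingers 255

```text
time: 33.65
ee_pos: [0.6299, 0.0689, -0.0006]
tool_rot: [0.001, -0.06, 0.998, -0.0]
ft_force: [-0.5, 0.9, 5.7]
width: 0.0539
grasp_force: 63.7
```

Emit:
arm_command --pt "0 0 -0.01" --pt "0 0 -0.04" --pt "0 0 -0.08" --pt "0.003 0.025 -0.11" --pt "0.008 0.06 -0.12" --pt "0.013 0.1 -0.12" --pt "0.019 0.14 -0.12" --pt "0.024 0.18 -0.12" --pt "0.029 0.215 -0.12" --pt "0.032 0.241 -0.1" --pt "0.032 0.241 -0.08" --pt "0.032 0.241 -0.07" --turn '[0,0,0,0.05,0.1,0.112,0.112,0.112,0.112,0.112,0.112,0.112]'

```text
time: 34.85
ee_pos: [0.5656, 0.3055, 0.0658]
tool_rot: [-0.002, -0.006, 1.0, -0.001]
ft_force: [0.6, -1.4, -2.1]
width: 0.0539
grasp_force: 63.4
```

Emit:
arm_command --pt "0 0 0" --pt "0 0 0" --pt "0 0 0" --pt "0 0 0" --turn '[0,0,0,0]'

```text
time: 35.25
ee_pos: [0.5694, 0.3039, 0.0697]
tool_rot: [0.001, -0.004, 1.0, 0.0]
ft_force: [-0.5, -0.1, -1.5]
width: 0.054
grasp_force: 63.4
```

```bash
python3 plan.py .569 .305 .0285 180.6
```

```text
t 35.2 ee [0.5694 0.3039 0.0697] yaw -179.6 lin [0.    0.001 0.041] turn -0.003 rows 1
```

Emit:
arm_command --pt "0 0.001 0.015" --pt "0 0.001 0.028" --pt "0 0.001 0.036" --pt "0 0.001 0.04" --pt "0 0.001 0.042" --pt "0 0.001 0.0425" --pt "0 0.001 0.0425" --pt "0 0.001 0.0425" --turn '[-0.003,-0.003,-0.003,-0.003,-0.003,-0.003,-0.003,-0.003]'

```text
time: 36.05
ee_pos: [0.5669, 0.3051, 0.0274]
tool_rot: [-0.002, -0.006, 1.0, -0.0]
ft_force: [-6.7, -1.1, 10.8]
width: 0.0539
grasp_force: 64.7
```

Emit:
arm_command --pt "0 0 0" --pt "0 0 0" --pt "0 0 0" --pt "0 0 0" --turn '[0,0,0,0]' --fingers 0

```text
time: 36.45
ee_pos: [0.5683, 0.3054, 0.0255]
tool_rot: [-0.0, -0.006, 1.0, -0.0]
ft_force: [0.2, -0.8, -0.7]
width: 0.0857
grasp_force: 0.0
```

Emit:
arm_command --pt "0 0 -0.02" --pt "0 0 -0.06" --pt "0 -0.03 -0.1" --pt "-0.005 -0.075 -0.1" --pt "-0.01 -0.12 -0.1" --pt "-0.015 -0.17 -0.1" --pt "-0.02 -0.22 -0.1" --pt "-0.025 -0.265 -0.1" --pt "-0.03 -0.31 -0.08" --pt "-0.034 -0.345 -0.06" --pt "-0.034 -0.357 -0.04" --pt "-0.034 -0.357 -0.033" --turn '[0,0,0,0.05,0.1,0.115,0.115,0.115,0.115,0.115,0.115,0.115]'

```text
time: 37.65
ee_pos: [0.6043, -0.0551, 0.0569]
tool_rot: [-0.002, 0.055, 0.998, -0.001]
ft_force: [-0.0, 0.1, -1.2]
width: 0.0855
grasp_force: 0.0
```

Emit:
arm_command --pt "0 0 0" --pt "0 0 0" --pt "0 0 0" --pt "0 0 0" --turn '[0,0,0,0]'

```text
time: 38.05
ee_pos: [0.6072, -0.0497, 0.0598]
tool_rot: [0.001, 0.051, 0.999, 0.0]
ft_force: [0.6, 0.0, -0.4]
width: 0.0853
grasp_force: 0.0
```

```bash
python3 plan.py .6067 -.0513 0 174
```

```text
t 38.0 ee [ 0.6072 -0.0497  0.0598] yaw 174.2 lin [ 0.    -0.002  0.06 ] turn 0.003 rows 2
```

Emit:
arm_command --pt "0 -0.001 0.02" --pt "0 -0.001 0.04" --pt "0 -0.001 0.05" --pt "0 -0.001 0.057" --pt "0 -0.001 0.0595" --pt "0 -0.001 0.0595" --pt "0 -0.001 0.0595" --turn '[0,0,0,0,0,0,0]'

```text
time: 38.75
ee_pos: [0.6069, -0.0523, 0.0002]
tool_rot: [0.001, 0.052, 0.999, -0.0]
ft_force: [-0.6, 0.1, 0.1]
width: 0.0853
grasp_force: 0.0
```

Emit:
arm_command --pt "0 0 0" --pt "0 0 0" --pt "0 0 0" --pt "0 0 0" --pt "0 0 0" --pt "0 0 0" --turn '[0,0,0,0,0,0]' --fingers 255

```text
time: 39.35
ee_pos: [0.6071, -0.0524, 0.0004]
tool_rot: [0.001, 0.052, 0.999, -0.0]
ft_force: [-0.7, 0.5, 5.5]
width: 0.0539
grasp_force: 63.7
```

Emit:
arm_command --pt "0 0 -0.01" --pt "0 0 -0.04" --pt "0.002 0.01 -0.08" --pt "0.009 0.04 -0.11" --pt "0.018 0.085 -0.12" --pt "0.028 0.13 -0.12" --pt "0.038 0.175 -0.12" --pt "0.048 0.22 -0.12" --pt "0.057 0.265 -0.12" --pt "0.067 0.31 -0.11" --pt "0.073 0.34 -0.1" --pt "0.0745 0.35 -0.09" --turn '[0,0,0,-0.05,-0.1,-0.115,-0.115,-0.115,-0.115,-0.115,-0.115,-0.115]'

```text
time: 40.55
ee_pos: [0.5655, 0.3105, 0.0881]
tool_rot: [-0.001, -0.01, 1.0, 0.002]
ft_force: [-0.9, 0.5, 0.2]
width: 0.0537
grasp_force: 63.5
```

Emit:
arm_command --pt "0 0 0" --pt "0 0 0" --pt "0 0 0" --pt "0 0 0" --pt "0 0 0" --pt "0 0 0" --turn '[0,0,0,0,0,0]'

```text
time: 41.15
ee_pos: [0.5687, 0.303, 0.0898]
tool_rot: [0.0, -0.005, 1.0, 0.0]
ft_force: [0.2, -0.2, -0.2]
width: 0.0539
grasp_force: 63.5
```

```bash
python3 plan.py .569 .305 .0385 180.6
```

```text
t 41.1 ee [0.5687 0.303  0.0898] yaw -179.4 lin [-0.     0.002  0.051] turn -0.0 rows 2
```

Emit:
arm_command --pt "0 0.0015 0.02" --pt "0 0.0015 0.033" --pt "0 0.0015 0.042" --pt "0 0.0015 0.047" --pt "0 0.0015 0.05" --pt "0 0.0015 0.051" --pt "0 0.0015 0.0515" --pt "0 0.0015 0.0515" --turn '[0,0,0,0,0,0,0,0]'

```text
time: 41.95
ee_pos: [0.5687, 0.3052, 0.0385]
tool_rot: [0.0, -0.006, 1.0, 0.0]
ft_force: [-0.3, -1.1, 0.4]
width: 0.0539
grasp_force: 63.6
```

Emit:
arm_command --pt "0 0 0" --pt "0 0 0" --pt "0 0 0" --pt "0 0 0" --turn '[0,0,0,0]' --fingers 0

```text
time: 42.35
ee_pos: [0.5685, 0.3053, 0.0381]
tool_rot: [0.0, -0.006, 1.0, 0.0]
ft_force: [0.3, 0.3, 0.0]
width: 0.0852
grasp_force: 0.0
```

Emit:
arm_command --pt "0 0 -0.02" --pt "0 0 -0.06" --pt "-0.01 0 -0.1" --pt "-0.03 -0.01 -0.14" --pt "-0.05 -0.03 -0.16" --pt "-0.05 -0.03 -0.16" --pt "-0.05 -0.03 -0.16" --turn '[0,0,0,0,0,0,0]'

```text
time: 43.05
ee_pos: [0.6193, 0.2746, 0.1983]
tool_rot: [0.0, -0.005, 1.0, 0.0]
ft_force: [-0.4, 0.6, 0.8]
width: 0.0855
grasp_force: 0.0
```

```bash
python3 shot.py p3; python3 tiles.py w_p3.pkl;  python3 plan.py .482 -.067 .06 180.7
```

```text
[0.61930536 0.27463818 0.19828607] 66.44632785557566 0.004847882715330646 cam [0.53941471 0.27376488 0.3395835 ] [ 0.31060652  0.00333427 -0.95053273] [-9.24328320e-03  9.99957161e-01  4.87205480e-04]
p3 c 568.8 305.4 size 75.2 56.0 ang 0.6 z 46.8
t 43.1 ee [0.6179 0.2761 0.197 ] yaw -179.4 lin [ 0.139 -0.342  0.137] turn -0.001 rows 8
```

View pics/p3.png

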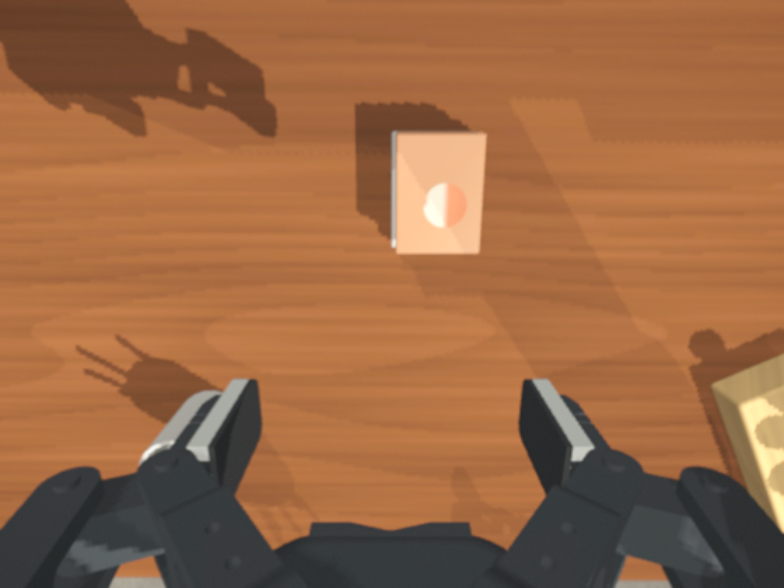

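The pile of three is square and centred: its top tile fits at (0.5688, 0.3054), angle 0.6°. Only the last tile remains.

Emit:
arm_command --pt "0.01 -0.025 0" --pt "0.025 -0.065 0" --pt "0.043 -0.107 0.01" --pt "0.061 -0.15 0.03" --pt "0.079 -0.193 0.05" --pt "0.097 -0.236 0.07" --pt "0.115 -0.28 0.09" --pt "0.132 -0.322 0.11" --pt "0.139 -0.3415 0.13" --pt "0.139 -0.3415 0.137" --pt "0.139 -0.3415 0.137" --pt "0.139 -0.3415 0.137" --turn '[0,0,0,0,0,0,0,0,0,0,0,0]'

```text
time: 44.3
ee_pos: [0.484, -0.0648, 0.0607]
tool_rot: [-0.0, -0.008, 1.0, 0.001]
ft_force: [0.4, 0.9, -0.1]
width: 0.0853
grasp_force: 0.0
```

Emit:
arm_command --pt "0 0 0" --pt "0 0 0" --pt "0 0 0" --pt "0 0 0" --pt "0 0 0" --turn '[0,0,0,0,0]'

```text
time: 44.8
ee_pos: [0.4837, -0.0672, 0.061]
tool_rot: [0.0, -0.006, 1.0, 0.0]
ft_force: [0.7, 0.4, 1.2]
width: 0.0855
grasp_force: 0.0
```

```bash
python3 plan.py .482 -.067 0 180.7
```

```text
t 44.8 ee [ 0.4837 -0.0672  0.061 ] yaw -179.3 lin [0.002 0.    0.061] turn -0.001 rows 2
```

Emit:
arm_command --pt "0.0015 0 0.02" --pt "0.0015 0 0.04" --pt "0.0015 0 0.052" --pt "0.0015 0 0.058" --pt "0.0015 0 0.061" --pt "0.0015 0 0.061" --pt "0.0015 0 0.061" --turn '[0,0,0,0,0,0,0]'

```text
time: 45.5
ee_pos: [0.4827, -0.0675, 0.0004]
tool_rot: [0.001, -0.006, 1.0, -0.0]
ft_force: [0.0, -0.5, -0.5]
width: 0.0854
grasp_force: 0.0
```

Emit:
arm_command --pt "0 0 0" --pt "0 0 0" --pt "0 0 0" --pt "0 0 0" --pt "0 0 0" --pt "0 0 0" --turn '[0,0,0,0,0,0]' --fingers 255

```text
time: 46.1
ee_pos: [0.4827, -0.0674, 0.0009]
tool_rot: [0.001, -0.006, 1.0, 0.0]
ft_force: [-1.3, 0.5, 5.0]
width: 0.0536
grasp_force: 62.4
```

Emit:
arm_command --pt "0 0 -0.01" --pt "0 0 -0.04" --pt "0 0.01 -0.08" --pt "-0.01 0.04 -0.11" --pt "-0.02 0.08 -0.12" --pt "-0.03 0.12 -0.12" --pt "-0.04 0.16 -0.12" --pt "-0.05 0.2 -0.12" --pt "-0.06 0.24 -0.12" --pt "-0.07 0.28 -0.12" --pt "-0.08 0.32 -0.12" --pt "-0.088 0.355 -0.11" --turn '[0,0,0,0,0,0,0,0,0,0,0,0]'

```text
time: 47.3
ee_pos: [0.567, 0.2917, 0.1115]
tool_rot: [0.002, -0.006, 1.0, 0.001]
ft_force: [1.4, 0.0, -0.4]
width: 0.0535
grasp_force: 63.7
```

Emit:
arm_command --pt "-0.003 0.016 0" --pt "-0.003 0.016 0.01" --pt "-0.003 0.016 0.01" --pt "-0.003 0.016 0.01" --pt "-0.003 0.016 0.01" --pt "-0.003 0.016 0.01" --pt "-0.003 0.016 0.01" --turn '[0,0,0,0,0,0,0]'

```text
time: 48.0
ee_pos: [0.5691, 0.304, 0.1004]
tool_rot: [0.0, -0.005, 1.0, 0.0]
ft_force: [-0.3, 0.1, -1.0]
width: 0.0537
grasp_force: 63.7
```

```bash
python3 plan.py .569 .305 .0485 180.6
```

```text
t 48.0 ee [0.5691 0.304  0.1004] yaw -179.4 lin [0.    0.001 0.052] turn -0.0 rows 2
```

Emit:
arm_command --pt "0 0.001 0.02" --pt "0 0.001 0.033" --pt "0 0.001 0.042" --pt "0 0.001 0.047" --pt "0 0.001 0.05" --pt "0 0.001 0.051" --pt "0 0.001 0.0515" --pt "0 0.001 0.0515" --turn '[0,0,0,0,0,0,0,0]'

```text
time: 48.8
ee_pos: [0.5692, 0.3058, 0.049]
tool_rot: [0.0, -0.006, 1.0, 0.0]
ft_force: [-1.1, -0.2, 0.1]
width: 0.0536
grasp_force: 63.8
```

Emit:
arm_command --pt "0 0 0" --pt "0 0 0" --pt "0 0 0" --pt "0 0 0" --turn '[0,0,0,0]' --fingers 0

```text
time: 49.2
ee_pos: [0.569, 0.3058, 0.0485]
tool_rot: [0.0, -0.006, 1.0, 0.0]
ft_force: [-0.0, 0.1, 0.3]
width: 0.0854
grasp_force: 0.0
```

Emit:
arm_command --pt "0 0 -0.02" --pt "0 0 -0.06" --pt "-0.01 0 -0.1" --pt "-0.03 -0.02 -0.14" --pt "-0.05 -0.06 -0.17" --pt "-0.05 -0.06 -0.17" --pt "-0.05 -0.06 -0.17" --pt "-0.05 -0.06 -0.17" --pt "-0.05 -0.06 -0.17" --turn '[0,0,0,0,0,0,0,0,0]'

```text
time: 50.1
ee_pos: [0.6178, 0.2484, 0.2166]
tool_rot: [-0.002, -0.007, 1.0, 0.0]
ft_force: [-0.5, 0.3, -0.3]
width: 0.0851
grasp_force: 0.0
```

```bash
python3 shot.py p4; python3 tiles.py w_p4.pkl
python3 - <<'E'
from h import *
d=grab('scene'); pickle.dump(d,open('s3.pkl','wb')); cv2.imwrite('pics/s3.png',cv2.resize(d['frame'],(784,588)))
P=cloud(d);Z=P[...,2]; near=(abs(P[...,0]-.485)<.06)&(abs(P[...,1]+.27)<.06)
for lo,hi in((.157,.166),(.133,.139)):
    m=near&(Z>lo)&(Z<hi); print(lo,m.sum(),P[m].mean(0).round(4))
E
```

```text
[0.6178102  0.24843417 0.21658734] 66.44632785557566 0.004847882715330646 cam [0.53853744 0.24712278 0.3582257 ] [ 0.30650058  0.00513076 -0.95185664] [-1.43373113e-02  9.99896917e-01  7.73052203e-04]
p4 c 569.3 306.0 size 75.0 56.4 ang 0.8 z 56.8
0.157 80 [ 0.4868 -0.2748  0.1609]
0.133 259 [ 0.4889 -0.2766  0.1364]
```

View pics/s3.png

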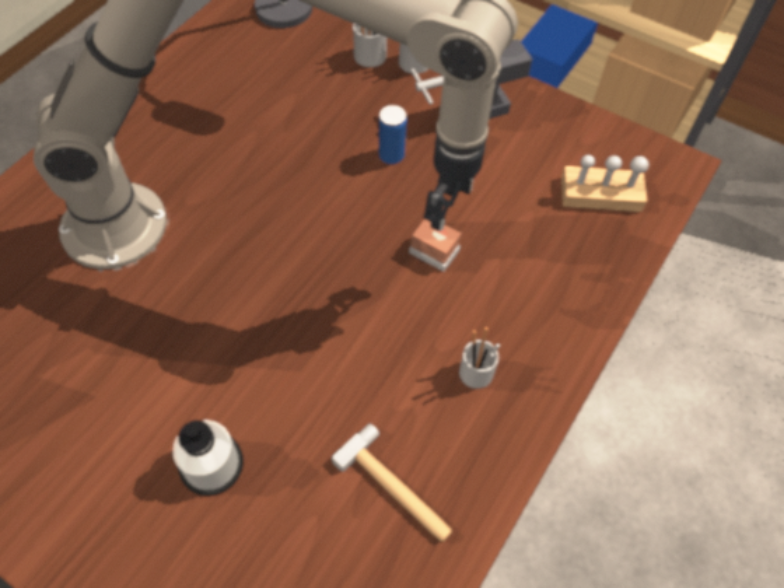

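The scene shows the lid on the jar at (200,437) and four tiles squarely on the block at (436,243). The cup, can and hammer have not moved, and the gripper is clear of everything.

```bash
python3 -c "
from cell import r
print(r.job_done())"
```

```text
the job is handed in; nothing more can be done
None
```

The job is handed in (the hand-in call returned no verdict): both beads are in the jar, its lid is seated flat, all four tiles are piled squarely on the block, and the cup, can and hammer were not moved.

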